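# Set the oiled carving and handle out to dry

### The job

Set the freshly oiled pieces out to dry on the plywood drying board: centre one walnut block on each of the board's two dark lines, midway across the board's width and lying lengthwise along its line, then lay the smaller carving (the rosette) carved side up across both blocks, centred over them and lengthwise along the board. Stand the loose bulb handle upright on the board as it stands now, midway between the end of the rosette and whichever end of the board is nearer the glue pot, and midway across the board's width. Leave the glue pot, the long sharpening-stone box and the bigger carving where they are.

Things in the scene. Friction and masses are not known exactly. Their poses are not given: they have to be found in the camera images.
- drying_board: fixed plywood drying board on the bench, 300 long (its y axis) x 110 wide (its x axis) x 18 mm thick, with a medium-brown strip at each end; origin at the centre of its underside. Two thin dark lines, flush with the top (no groove), run across it along its x axis at y = +32.5 mm and y = -32.5 mm. The board is turned by up to about 7 degrees.
- block_a: loose plain walnut block, 26 wide (x) x 51 long (y) x 25 mm high, 25 g; origin at the centre of its underside. The two blocks are interchangeable.
- block_b: loose plain walnut block, 27 wide (x) x 50 long (y) x 25 mm high, 25 g; origin at the centre of its underside. The two blocks are interchangeable.
- rosette: the smaller of the two half-carved wooden pieces, a long oval 104 long (y) x 59 wide (x) x 32 mm high with a flat underside; about 60 g; origin at the centre of its underside. Its solid plinth, the part to grip by its sides at mid-length, is the lowest 14 mm. On the blocks, its underside is 43 mm above the bench.
- bulb_handle: loose red-brown turned tool handle standing upright, bulb down: 85 mm high, bulb 51 mm in diameter up to 50 mm height, then a neck 27 mm in diameter up to the top; about 50 g; origin at the centre of its underside, z up its axis.
- glue_pot: dark grey iron glue pot, 88 mm in diameter, 76 mm high, empty; origin at the centre of its underside. It stands beyond either the left or the right end of the board, the stone box beyond the other; not to be moved.
- oilstone_box: closed red-brown wooden box of a sharpening stone, 83 wide (x) x 210 long (y) x 46 mm high; origin at the centre of its underside; not to be moved.
- leaf_carving: the bigger of the two half-carved wooden pieces, 123 long (y) x 70 wide (x) x 32 mm high; origin at the centre of its underside; a bystander among the things to be moved, not to be moved itself.
Not all that is in view belongs to the job. What is shaped like the block_b but orange or purple is not meant. Leave any yellow look-alike of the bulb_handle alone.

How it is judged:
By the outcome, as a careful person would: the job done as asked, in the order asked, and still so for the second after the job is handed in, with the robot touching nothing.
It also fails if it takes over 96 s, if anything falls off the work surface, if the arm or the gripper's body presses on something with over 40 N, if the wrist force passes 120 N, or if a joint passes its speed limit or range.

### The arm

A 6-joint arm with a two-finger parallel gripper is mounted at the origin on a cart in front of the work surface, level with it; the furniture and walls round the work are solid. World frame = base frame: x ahead of the robot, y to its left, z up, the work surface at z = 0. Lengths are in m, angles in rad, forces in N, time in s.
With the tool pointing down it reaches from about 0.35 to 0.975 m from the base axis. Payload 4.9 kg.
Tool frame: the origin (TCP) lies on the mounting face of the last link; the fingertips stand 173 mm ahead of it and the grasp point (between the pads) lies 155 mm ahead of it; z points along the fingers, y is the direction in which the jaws open and shut (so a half turn about z gives the same grasp; the last joint's range is limited). The gripper opens to 85 mm and grips with 20 to 120 N. Pads are 22 mm wide; open, the fingers measure 114 mm over their backs; the gripper's body (76 mm by 85 mm) begins 54 mm behind the grasp point. The pads swing forward as they close: fully open they stand 13 mm farther back than shut.
Start: joints at [1.221, 0.053, 1.613, -0, 1.476, -0.119], TCP at [0.143, 0.608, 0.405] pointing down, gripper open.
Joint ranges: [-3.01, 3.01], [-1.01, 2.22], [0.06, 2.58], [-1.02, 4.17], [0.09, 2.62], [-3.14, 3.14]. Speed limits (rad/s): [2.57, 2.57, 3.14, 3.14, 3.14, 3.14].

### API

Orientations are given as a unit quaternion [w, x, y, z].
In Python, from plant import manip gives the robot as it stands.
- The arm moves only by the tool play_rows, never from a script. Its argument "increments" is a list of rows, each an object with "offset": the shift along the tool's x, y, z in mm, a list of three; "twist": the turn about the tool's z in rad; "grip": the opening, from 0 (shut) to 1 (fully open). In form: [{"offset": [dx, dy, dz], "twist": twist, "grip": grip}, ...]. A call has 1 to 5 rows; each row is the pose to reach, as a shift and turn from the pose commanded when the call began, along the tool's axes at that moment; what a row does not reach only later rows make up. A row lasts 1/12 s, in which the tool goes at most 41.7 mm and 7.16 degrees, less where a joint would pass 70% of its speed; a pose out of reach is approached as far as the arm can. A call with a gripper value outside its range is refused whole. The fingers move at their own pace and stop on an object; the grip force is fixed at half the most. Time passes only in rows, so rows that repeat a pose let the fingers close. It gives the time, the measured TCP pose, the force and the opening at its end, in the units of the state.
- manip.state(): the state, without advancing time (a new reading comes with each control period).
- manip.grab_frame(name): name is "scene" or "top"; returns the picture (384x512x3 uint8, blue, green, red); there is no depth.
- manip.get_calibration(name): a dict with "fx", "fy", "cx", "cy" (pixels), "T" (4x4, takes a point from camera to world coordinates). Camera axes: x right, y down, z forward; pixel columns grow to the right and rows downward; lengths in m; the calibration is good to about 2 mm. A picture is of the moment at which its call begins. get_calibration takes no time and is no camera call.
- manip.job_done(): hands the job in, once; it reports no verdict.
Trained networks look in the newest picture that a camera, given by its name, has taken for a name from the list of things; names that differ only in an ending like _2 or _b are one class to them, and where a whole thing is asked for, a point or a joint stands for the part that bears it (a point fixed in the world has none). Each returns a list of dicts, best first, with "p" (0 to 1); they miss things now and then, are a little off and sometimes report something else, mostly with a low value. They report only what shows in the picture. A call takes as long as a camera call. They do not tell look-alikes from the thing itself.
- manip.boxes_of(query, camera): "xyz" ([x, y, z] in m, in the coordinates of the camera as it stood for that picture, good to about 4 mm: the middle of the surface that is visible of it).
- manip.tip_of(query, camera): "xyz" ([x, y, z] in m, in the coordinates of the camera as it stood for that picture, good to about 4 mm: a listed point, or the origin of a listed thing).
The state is a dict: "time": time; "joint_pos": joint angles; "joint_vel": joint speeds; "joint_efforts": joint torques, N m; "tool_pos": TCP position; "tool_rot": TCP orientation; "contact_force": force on the tool from outside, world axes, zero at the start; "ft_torque": the same for the moment, N m; "gripper_width": opening from 0.0 (shut) to 1.0 (fully open).
Only numpy, scipy, OpenCV 4.12 (cv2) and the standard library are available. Lean on these libraries where they do the work, as an engineer would, in place of code of your own. Each camera call takes 0.05 s, during which the arm holds its last target. There are 200 camera calls.

## Working session

There is one attempt and no reset: what is moved stays moved. The work goes in short steps, Python scripts to look and compute and a tool call to move; the robot and the scene stay as the last step left them, time stands still between calls to the robot, and variables do not carry over. Pictures are saved under pics/ and viewed, about 12 in all and at most 16, crops included, and the job is handed in when it is done.

Besides the shell and the picture viewer there is one more tool, called after "Request:" in YAML: its name, and indented under it one key for each argument. play_rows: Moves the arm, as the interface text tells. Its arguments: {"type":"object","properties":{"increments":{"type":"array"}},"required":["increments"]}

```bash
mkdir -p pics; ls
cat > h.py <<'E'
import numpy as np, cv2
from plant import manip
def snap(c,n):
    im=manip.grab_frame(c); cv2.imwrite(f'pics/{n}.png',im); return im
def w(c,p):
    T=np.array(manip.get_calibration(c)["T"]); return T[:3,:3]@np.array(p)+T[:3,3]
def pix2w(c,u,v,z):
    k=manip.get_calibration(c);T=np.array(k["T"])
    d=T[:3,:3]@np.array([(u-k["cx"])/k["fx"],(v-k["cy"])/k["fy"],1]);o=T[:3,3]
    return o+d*(z-o[2])/d[2]
def w2pix(c,p):
    k=manip.get_calibration(c);T=np.array(k["T"])
    q=T[:3,:3].T@(np.array(p)-T[:3,3]); return k["fx"]*q[0]/q[2]+k["cx"],k["fy"]*q[1]/q[2]+k["cy"]
E
python3 - <<'E'
from h import *
for c in("scene","top"):
    snap(c,c+"0"); k=manip.get_calibration(c); print(c,k["fx"],np.round(k["T"],3).tolist())
    for q in["drying_board","block_a","rosette","bulb_handle","glue_pot","oilstone_box","leaf_carving"]:
        for f in("tip_of",):
            for d in getattr(manip,f)(q,c): 
                p=w(c,d["xyz"]); print(q,f,round(d["p"],2),np.round(p,3),np.round(w2pix(c,p)))
s=manip.state();print(s)
E
```

```text
pics
scene 450.05016338403044 [[0.849, -0.396, 0.348, 0.12], [-0.527, -0.616, 0.585, -0.709], [-0.017, -0.681, -0.732, 0.96], [0.0, 0.0, 0.0, 1.0]]
drying_board tip_of 0.59 [ 0.596  0.036 -0.002] [258. 193.]
block_a tip_of 0.79 [0.445 0.004 0.002] [217. 221.]
block_a tip_of 0.77 [ 0.567 -0.266  0.006] [314. 271.]
block_a tip_of 0.74 [ 0.516 -0.351  0.   ] [318. 308.]
block_a tip_of 0.67 [ 0.427 -0.305 -0.004] [276. 313.]
rosette tip_of 0.81 [ 0.45  -0.147  0.002] [248. 259.]
bulb_handle tip_of 0.81 [0.44  0.299 0.004] [170. 159.]
bulb_handle tip_of 0.69 [0.55  0.346 0.001] [195. 139.]
glue_pot tip_of 0.64 [ 0.672 -0.378  0.002] [377. 285.]
oilstone_box tip_of 0.72 [ 0.652  0.375 -0.001] [217. 124.]
oilstone_box tip_of 0.29 [0.447 0.003 0.006] [218. 220.]
leaf_carving tip_of 0.62 [0.453 0.164 0.001] [193. 184.]
top 415.21419690267095 [[-0.025, -0.983, 0.183, 0.267], [-1.0, 0.026, 0.006, -0.008], [-0.011, -0.183, -0.983, 1.452], [0.0, 0.0, 0.0, 1.0]]
drying_board tip_of 0.74 [ 0.45   0.003 -0.001] [255. 220.]
drying_board tip_of 0.59 [0.599 0.037 0.   ] [244. 179.]
block_a tip_of 0.62 
[... 535 characters left out ...]
. 220.]
{'time': 0.8, 'joint_pos': array([ 1.22101620e+00,  5.26817841e-02,  1.61285999e+00,  2.75619169e-05,
        1.47601538e+00, -1.19004865e-01]), 'joint_vel': array([-0.00092579, -0.00091473,  0.00028536, -0.00039676,  0.00203948,
       -0.00074882]), 'joint_efforts': array([ 1.05508461e-03, -3.93636703e+01, -3.70445716e+01, -1.28971433e-04,
        6.47013294e-04, -7.41284282e-06]), 'tool_pos': array([0.14295341, 0.60842003, 0.40473881]), 'tool_rot': array([-9.22112844e-06,  1.15133045e-01,  9.93350080e-01,  2.04525372e-05]), 'contact_force': array([0.60211789, 0.27753128, 1.50423365]), 'ft_torque': array([-0.02703533, -0.06198743,  0.01966894]), 'gripper_width': 0.9989861394113825}
```

Run:
```python
import cv2
a=cv2.imread('pics/top0.png')[110:270,120:390];b=cv2.imread('pics/scene0.png')[90:350,130:430]
cv2.imwrite('pics/topc.png',cv2.resize(a,None,fx=2.96,fy=2.96,interpolation=cv2.INTER_CUBIC))
cv2.imwrite('pics/scenec.png',cv2.resize(b,None,fx=2.3,fy=2.3,interpolation=cv2.INTER_CUBIC))
```

```text
(no output)
```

View pics/topc.png

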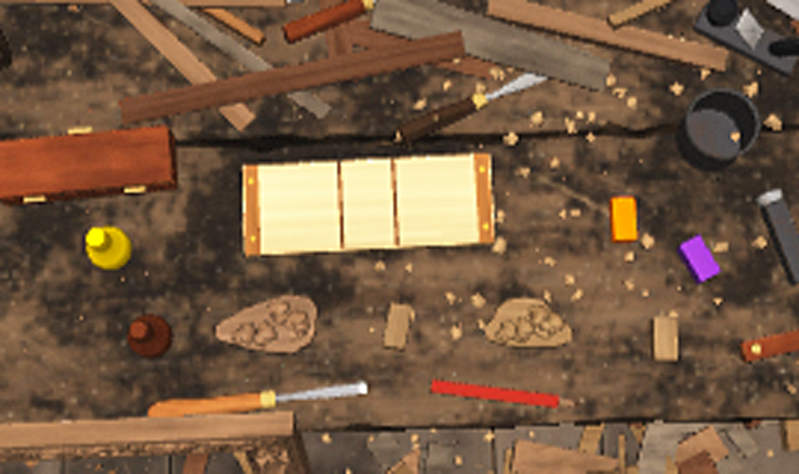

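View pics/scenec.png

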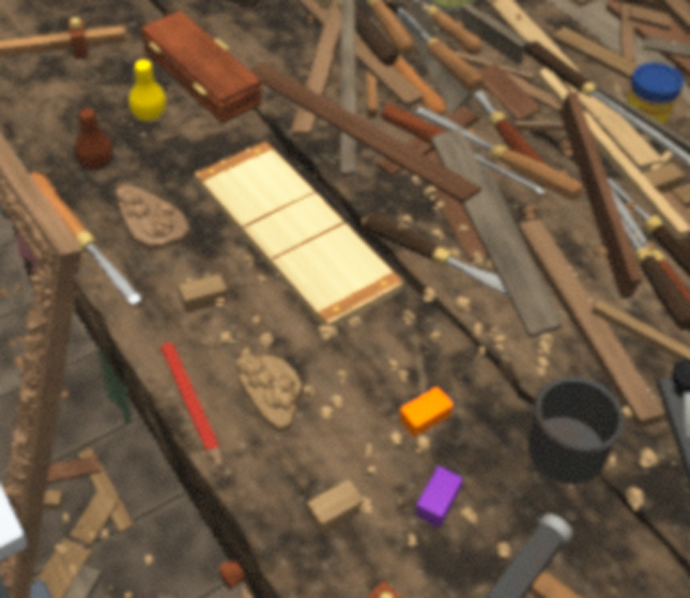

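Top crop: the board is at (370,205) and the glue pot is right of it at (718,128), so the handle goes at the −y end. Walnut blocks are at (398,326) and (666,338). The orange one at (623,218) and the purple one at (699,257) are look-alikes, and so is the yellow handle at (108,248). The red-brown handle is at (150,335), the rosette (the smaller carving) at (530,323) and the leaf at (268,324). One enlarged crop of the candidates will confirm these choices.

Run:
```python
from h import *
t=cv2.imread('pics/top0.png');s=cv2.imread('pics/scene0.png')
def cr(im,u,v,hw,hh,W,H): return cv2.resize(im[v-hh:v+hh,u-hw:u+hw],(W,H),interpolation=cv2.INTER_NEAREST)
r1=np.hstack([cr(t,254,220,20,15,266,200),cr(t,345,224,20,15,266,200),cr(t,299,219,20,15,268,200)])
r2=np.hstack([cr(s,217,217,24,18,266,200),cr(s,276,308,24,18,266,200),cr(s,248,257,24,18,268,200)])
r3=np.hstack([cr(t,171,222,20,15,266,200),cr(s,170,150,24,18,266,200),cr(s,163,199,24,18,268,200)])
cv2.imwrite('pics/comp.png',np.vstack([r1,r2,r3]))
# wall end corner triangulation
from scipy.optimize import least_squares
f=lambda p:np.r_[np.subtract(w2pix("top",p),(219,249)),np.subtract(w2pix("scene",p),(163,199))]
r=least_squares(f,[.35,.1,.1]);print(r.x,r.fun)
```

```text
[0.34595029 0.12663817 0.03695393] [-0.19301642  0.92012055  0.73339367 -0.20753529]
```

View pics/comp.png

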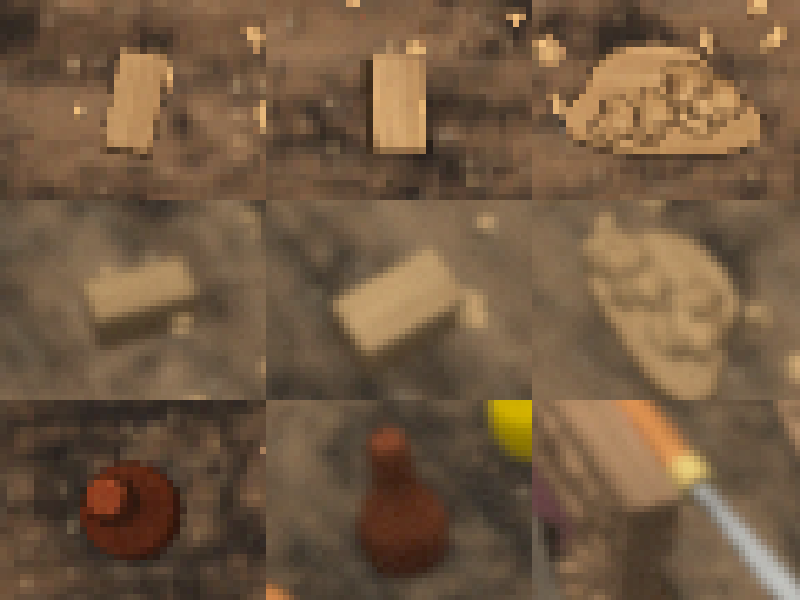

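The crop confirms two plain walnut blocks, the rosette and the red-brown handle. Next I measure their poses from masks.

```bash
cat > m.py <<'E'
from h import *
def rect(c,mask,z):
    cs,_=cv2.findContours(cv2.resize(mask,None,fx=8,fy=8,interpolation=cv2.INTER_CUBIC),0,cv2.CHAIN_APPROX_NONE)
    k=max(cs,key=cv2.contourArea)[:,0,:]
    k=(k+.5)/8-.5
    W=np.array([pix2w(c,u,v,z)[:2] for u,v in k]).astype(np.float32)
    (x,y),(a,b),g=cv2.minAreaRect(W*1000); m=cv2.moments((W*1000).reshape(-1,1,2))
    if a<b: a,b,g=b,a,g+90
    return W,(round(x),round(y)),(round(a),round(b)),round((g+90)%180-90,1),(round(m['m10']/m['m00']),round(m['m01']/m['m00']))
def gc(c,im,u,v,hw,hh,n=6):
    m=np.zeros(im.shape[:2],np.uint8); a=np.zeros((1,65));b=a.copy()
    cv2.grabCut(im,m,(u-hw,v-hh,2*hw,2*hh),a,b,n,cv2.GC_INIT_WITH_RECT)
    k=((m==1)|(m==3)).astype(np.uint8)*255
    n,l,st,_=cv2.connectedComponentsWithStats(k); j=1+np.argmax(st[1:,4]); return (l==j).astype(np.uint8)*255
def board(c,im):
    h=cv2.cvtColor(im,cv2.COLOR_BGR2HSV); k=((h[...,2]>(190 if c=="top" else 150))&(h[...,1]<130)).astype(np.uint8)*255
    k=cv2.morphologyEx(k,cv2.MORPH_CLOSE,np.ones((5,5))); n,l,st,_=cv2.connectedComponentsWithStats(k)
    j=1+np.argmax(st[1:,4]); return (l==j).astype(np.uint8)*255
E
python3 - <<'E'
from m import *
t=cv2.imread('pics/top0.png');s=cv2.imread('pics/scene0.png')
vis=[]
for c,im,P in(("top",t,dict(a=(254,220,10,12),b=(345,224,10,12),r=(299,219,19,13))),("scene",s,dict(a=(217,217,16,14),b=(276,308,16,15),r=(248,257,20,22)))):
    k=board(c,im);print(c,"board",rect(c,k,.018)[1:]); acc=k
    for q,(u,v,hw,hh) in P.items():
        k=gc(c,im,u,v,hw,hh);acc=acc|k; print(c,q,rect(c,k,.025 if q!='r' else .012)[1:])
    o=im.copy();o[acc>0]=o[acc>0]//2+np.uint8([127,0,127])
    vis.append(cv2.resize(o[150:330,180:380] if c=="scene" else o[140:260,180:380],(800,720 if c=="scene" else 480))[:600])
cv2.imwrite('pics/masks.png',cv2.resize(np.vstack(vis),(600,600)))
E
```

```text
Traceback (most recent call last):
  File "m.py", line 6, in rect
    W=np.array([pix2w(c,u,v,z)[:2] for u,v in k]).astype(np.float32)
                ~~~~~^^^^^^^^^
  File "h.py", line 8, in pix2w
    k=manip.get_calibration(c);T=np.array(k["T"])
ValueError: time passes only in moves, steps and waits
```

```bash
sed -i 's/manip.get_calibration(c)/cal(c)/g' h.py; cat > hh <<'E'
import functools
@functools.lru_cache(None)
def cal(c): return manip.get_calibration(c)
E
sed -i '2r hh' h.py
cat > r1.py <<'E'
from m import *
t=cv2.imread('pics/top0.png');s=cv2.imread('pics/scene0.png')
vis=[]
for c,im,P in(("top",t,dict(a=(254,220,10,12),b=(345,224,10,12),r=(299,219,19,13))),("scene",s,dict(a=(217,217,16,14),b=(276,308,16,15),r=(248,257,20,22)))):
    k=board(c,im);print(c,"board",rect(c,k,.018)[1:]); acc=k
    for q,(u,v,hw,hh) in P.items():
        k=gc(c,im,u,v,hw,hh);acc=acc|k; print(c,q,rect(c,k,.025 if q!='r' else .012)[1:])
    o=im.copy();o[acc>0]=o[acc>0]//2+np.uint8([127,0,127])
    vis.append(cv2.resize(o[150:330,180:380] if c=="scene" else o[140:260,180:380],(800,720 if c=="scene" else 480)))
cv2.imwrite('pics/masks.png',cv2.resize(np.vstack(vis),(400,600)))
E
python3 r1.py
```

```text
top board ((43, 48), (416, 256), 88.7, (48, 4))Traceback (most recent call last):
  File "r1.py", line 7, in <module>
    k=gc(c,im,u,v,hw,hh);acc=acc|k; print(c,q,rect(c,k,.025 if q!='r' else .012)[1:])
  File "m.py", line 14, in gc
    n,l,st,_=cv2.connectedComponentsWithStats(k); j=1+np.argmax(st[1:,4]); return (l==j).astype(np.uint8)*255
                                                      ~~~~~~~~~^^^^^^^^^^
    return _wrapfunc(a, 'argmax', axis=axis, out=out, **kwds)
    return bound(*args, **kwds)
ValueError: attempt to get argmax of an empty sequence
```

```bash
python3 - <<'E'
s=open('m.py').read().split("def gc")[0]+'''def comp(k,u,v):
    n,l,st,cen=cv2.connectedComponentsWithStats(k); ok=[j for j in range(1,n) if st[j,4]>40]
    j=min(ok,key=lambda j:np.hypot(*(cen[j]-(u,v)))); return (l==j).astype(np.uint8)*255
def gc(c,im,u,v,hw,hh):
    g=cv2.cvtColor(im,cv2.COLOR_BGR2GRAY); r=np.zeros_like(g)
    s=g[v-hh:v+hh+1,u-hw:u+hw+1]; _,o=cv2.threshold(s,0,255,cv2.THRESH_OTSU); r[v-hh:v+hh+1,u-hw:u+hw+1]=o
    return comp(cv2.morphologyEx(r,cv2.MORPH_OPEN,np.ones((3,3))),u,v)
def board(c,im):
    u,v=[int(i) for i in w2pix(c,[.597,.037,.018])]
    h=cv2.cvtColor(im,cv2.COLOR_BGR2HSV)[...,2]; k=(h>(180 if c=="top" else 140)).astype(np.uint8)*255
    k=cv2.morphologyEx(cv2.morphologyEx(k,cv2.MORPH_CLOSE,np.ones((3,3))),cv2.MORPH_OPEN,np.ones((5,5))); return comp(k,u,v)
'''
open('m.py','w').write(s)
E
python3 r1.py
```

```text
top board ((596, 37), (305, 117), -88.6, (596, 37))
top a ((448, 5), (52, 34), -1.5, (448, 6))
top b ((426, -306), (52, 31), -3.6, (426, -306))
top r ((444, -167), (66, 49), 88.5, (439, -167))
scene board ((592, 31), (327, 132), -89.3, (596, 35))
scene a ((449, 9), (57, 43), -30.1, (448, 10))
scene b ((433, -301), (65, 61), -23.6, (432, -307))
scene r ((451, -144), (115, 63), 84.1, (448, -144))
```

View pics/masks.png

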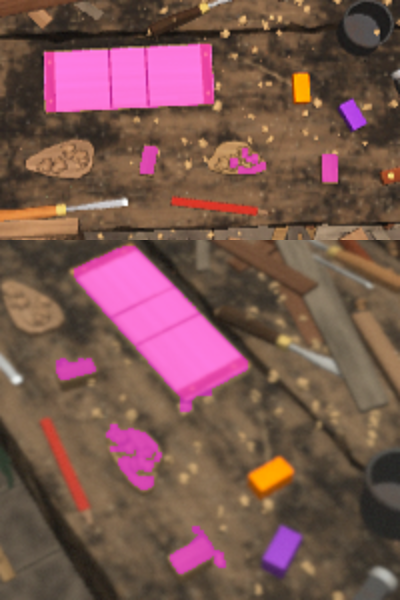

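```bash
cat > fit.py <<'E'
from m import *
from scipy.optimize import least_squares
def edges(L,W,z): # box long axis = local y
    a,b=W/2,L/2
    return [((-a,-b,z),(-a,b,z),'e'),((a,-b,z),(a,b,z),'e'),((-a,-b,z),(a,-b,z),'e'),((-a,b,z),(a,b,z),'e')]
def wp(p,q): c,s=np.cos(p[2]),np.sin(p[2]); return np.array([p[0]+c*q[0]-s*q[1],p[1]+s*q[0]+c*q[1],q[2]])
def fit(ims,E,p0,rad=4,its=6,use=None):
    p=np.array(p0,float)
    for it in range(its):
        obs=[]
        for c,im in ims.items():
            g=cv2.GaussianBlur(cv2.cvtColor(im,cv2.COLOR_BGR2GRAY).astype(np.float32),(0,0),.6)
            for i,(A,B,kind) in enumerate(E):
                if use and (c,i) not in use: continue
                A,B=np.array(A),np.array(B); a,b=np.array(w2pix(c,wp(p,A))),np.array(w2pix(c,wp(p,B)))
                n=np.array([-(b-a)[1],(b-a)[0]])/np.linalg.norm(b-a); st=np.arange(-rad,rad+.01,.25)
                for t in np.linspace(.12,.88,12):
                    m=a+(b-a)*t; P=m+st[:,None]*n
                    v=cv2.remap(g,P[:,0].astype(np.float32)[None],P[:,1].astype(np.float32)[None],cv2.INTER_CUBIC)[0]
                    s=np.abs(np.gradient(v)) if kind=='e' else v.max()-v
                    j=np.argmax(s*np.exp(-(st/rad)**2)); obs.append((c,i,A+(B-A)*t,n,m+st[j]*n))
        f=lambda p:np.array([np.dot(np.array(w2pix(c,wp(p,q)))-o,n) for c,i,q,n,o in obs])
        r=least_squares(f,p,loss='soft_l1',f_scale=.3); p=r.x; rad=max(2,rad-.5)
    res=f(p); R={}
    for (c,i,*_),e in zip(obs,res): R.setdefault(c[0]+str(i),[]).append(e)
    return p,{k:round(float(np.median(v)),2) for k,v in R.items()}
BOARD=edges(.3,.11,.018)+[((-.055,.0325,.018),(.055,.0325,.018),'d'),((-.055,-.0325,.018),(.055,-.0325,.018),'d')]
def show(n,p,R): print(n,np.round(p[:2]*1000,1),round(np.degrees(p[2]),1),R)
E
python3 - <<'E'
from fit import *
t=cv2.imread('pics/top0.png');s=cv2.imread('pics/scene0.png')
for ims in({'top':t},{'scene':s},{'top':t,'scene':s}):
    show('board',*fit(ims,BOARD,[.596,.037,.024]))
    show('a',*fit(ims,edges(.051,.026,.025),[.448,.006,-1.7],rad=3))
    show('b',*fit(ims,edges(.051,.026,.025),[.426,-.306,-1.57],rad=3))
E
```

```text
board [596.1  37.6] 1.4 {'t0': 0.01, 't1': 0.01, 't2': 0.01, 't3': 0.01, 't4': 0.01, 't5': 0.01}
a [448.4   5.5] -102.5 {'t0': -0.11, 't1': 0.22, 't2': 0.02, 't3': -0.05}
b [ 425.8 -306.2] -92.5 {'t0': 0.03, 't1': 0.03, 't2': 0.0, 't3': 0.0}
board [596.1  38.6] 1.7 {'s0': 0.19, 's1': -0.29, 's2': -0.54, 's3': 0.22, 's4': 0.09, 's5': 0.2}
a [449.    6.4] -101.4 {'s0': 0.02, 's1': -0.01, 's2': -0.01, 's3': -0.03}
b [ 424.9 -306.4] -91.2 {'s0': 0.16, 's1': -0.15, 's2': 0.18, 's3': -0.16}
board [596.1  38. ] 1.6 {'t0': 0.03, 't1': 0.01, 't2': -0.01, 't3': -0.01, 't4': -0.01, 't5': -0.01, 's0': 0.26, 's1': -0.22, 's2': -0.38, 's3': 0.24, 's4': 0.25, 's5': 0.25}
a [448.6   5.8] -102.6 {'t0': -0.25, 't1': 0.12, 't2': 0.0, 't3': -0.23, 's0': 0.11, 's1': 0.23, 's2': 0.02, 's3': 0.01}
b [ 425.1 -306.1] -91.5 {'t0': 0.01, 't1': -0.01, 't2': 0.03, 't3': 0.27, 's0': 0.13, 's1': -0.25, 's2': 0.04, 's3': -0.34}
```

Request:
play_rows:
  increments:
    - {"offset":[-36,-43,13],"twist":0,"grip":1}
    - {"offset":[-72,-86,26],"twist":0,"grip":1}
    - {"offset":[-109,-129,39],"twist":0,"grip":1}
    - {"offset":[-109,-129,39],"twist":0,"grip":1}

```text
time: 1.13
tool_pos: [0.2169, 0.4623, 0.3668]
tool_rot: [0.0, 0.115, 0.993, 0.0]
contact_force: [0.2, 0.1, -0.1]
gripper_width: 1.002
```

```bash
cat > go.py <<'E'
import sys; from h import *
from scipy.spatial.transform import Rotation as Ro
def go(x,y,z,th):
    s=manip.state(); R=Ro.from_quat(np.roll(s["tool_rot"],-1)).as_matrix(); yt=R[:,1]
    a=np.arctan2(yt[1],yt[0]); d=R.T@(np.array([x,y,z])-s["tool_pos"]); tw=-(np.radians(th)-a); tw=(tw+np.pi/2)%np.pi-np.pi/2
    print("t",round(s["time"],2),"tcp",np.round(s["tool_pos"]*1000,1),"th",round(np.degrees(a),1),"off",np.round(d*1000,1),"tw",round(tw,3),"F",np.round(s["contact_force"],1),"w",round(s["gripper_width"]*85,1))
if __name__=="__main__": go(*map(float,sys.argv[1:]))
E
python3 go.py .449 .006 .25 77.4
python3 - <<'E'
from m import *
t=cv2.imread('pics/top0.png')
g=cv2.cvtColor(t,cv2.COLOR_BGR2LAB); c=t[200:238,278:320]
h=cv2.cvtColor(c,cv2.COLOR_BGR2HSV)
for r in range(0,38,2): print(' '.join(f'{x:3d}' for x in h[r,::1,2]))
E
```

```text
t 1.13 tcp [216.9 462.3 366.8] th 76.8 off [-329.8 -391.5  116.8] tw -0.01 F [ 0.2  0.1 -0.1] w 85.1
146 147 148 154 159 145 145 145 144 137 131 123 110 110 107 110 118 125 135 138 134 135 136 131 127 128 130 130 126 131 135 136 137 139 136 139 141 141 140 137 144 134
144 143 141 141 147 145 143 147 146 137 118 100  99 104  93  93 104 112 128 127 114 111 114 116 110 119 125 129 130 135 143 152 150 157 158 152 140 162 155 143 139 144
130 140 134 122 120 111 115 123 127 128 121 108 108  96  84  81  92 120 126 121 115 122 127 127 127 133 139 135 136 139 142 143 139 185 237 231 130 138 140 140 145 145
105 116 103  85  71  78  90  99  96 107  98  87  82  98  87  58  65  83  91  95 124 132 140 141 144 141 144 139 139 140 138 142 141 119 142 133 140 143 143 142 142 138
 98  94  74  86  68  82  92 100  98  91  77  57  56  55  56  57  56  64  68  81  71  89 112 126 124 121 186 138 123 126 130 127 131 128 131 127 140 232 180 128 130 130
115 181 242 202 185 101  93 102 100  94  76  57  51  66  73  90  89  90 129 134 115  91 101 105 113 110 233 187 101 125 127 131 132 134 126 187 200 219 123 126
[... 1492 characters left out ...]
 106 110 116 114 110 100  98
126 137 136 133 131 130 143 137 130 120 130 119 111 128 116 112 110  91  95  90  92 103  99 106 114 129 130 130 121 128 130 121 106 138 127 106 126 132 130 122  94  97
120 120 119 114 107 106 111 106 101 101 106 111 118 118 117 121 115 112 118 122 127 127 124 119 122 111 115 115 108 108  99  94  86  76  78  85 106 117 119 110  94 100
116 118 122 112 105  98 102 102 107 115 128 127 122 125 132 136 123 125 117 124 121 125 124 122 131 127 125 126 126 122 115 110  84  77  85 106 100 107 118 120 118 113
126 127 128 125 123 122 122 121 122 126 126 124 125 126 131 134 130 131 133 131 133 133 132 130 143 140 141 149 139 131 131 136 155 134 112 111 107 115 120 123 130 125
```

Request:
play_rows:
  increments:
    - {"offset":[-28,-33,10],"twist":0,"grip":1}
    - {"offset":[-56,-66,20],"twist":0,"grip":1}
    - {"offset":[-84,-99,30],"twist":0,"grip":1}
    - {"offset":[-112,-132,40],"twist":0,"grip":1}
    - {"offset":[-138,-164,50],"twist":0,"grip":1}

```text
time: 1.55
tool_pos: [0.3087, 0.281, 0.3199]
tool_rot: [0.001, 0.115, 0.993, 0.0]
contact_force: [0.9, 0.3, -0.1]
gripper_width: 1.001
```

Request:
play_rows:
  increments:
    - {"offset":[-26,-31,9],"twist":0,"grip":1}
    - {"offset":[-52,-62,18],"twist":0,"grip":1}
    - {"offset":[-78,-93,27],"twist":0,"grip":1}
    - {"offset":[-104,-124,36],"twist":0,"grip":1}
    - {"offset":[-130,-155,46],"twist":0,"grip":1}

```text
time: 1.97
tool_pos: [0.4, 0.1001, 0.2743]
tool_rot: [0.001, 0.115, 0.993, 0.0]
contact_force: [0.5, 0.8, -0.9]
gripper_width: 1.001
```

Request:
play_rows:
  increments:
    - {"offset":[-30,-36,10],"twist":-0.01,"grip":1}
    - {"offset":[-62,-72,21],"twist":-0.01,"grip":1}
    - {"offset":[-62,-72,21],"twist":-0.01,"grip":1}

```text
time: 2.22
tool_pos: [0.4446, 0.014, 0.2525]
tool_rot: [0.0, 0.112, 0.994, -0.001]
contact_force: [0.4, -0.3, 0.8]
gripper_width: 1.001
```

```bash
python3 go.py .449 .006 .178 77.4
python3 - <<'E'
from m import *
t=cv2.imread('pics/top0.png')
v=cv2.cvtColor(t,cv2.COLOR_BGR2HSV)[...,2]; k=np.zeros_like(v); k[208:228,282:316]=(v>146)[208:228,282:316]*255
k=cv2.morphologyEx(k,cv2.MORPH_CLOSE,np.ones((5,5)))
k=cv2.morphologyEx(k,cv2.MORPH_OPEN,cv2.getStructuringElement(2,(3,3)));k=comp(k,299,219)
for z in(0,.014): print(rect("top",k,z)[1:])
W=rect("top",k,.007)[0]*1000
for a in range(-20,21,4):
    r=np.radians(a);x=W@[np.cos(r),np.sin(r)];y=W@[-np.sin(r),np.cos(r)];cx,cy=(x.max()+x.min())/2,(y.max()+y.min())/2
    print(a,np.round([np.ptp(x),np.ptp(y),cx*np.cos(r)-cy*np.sin(r),cx*np.sin(r)+cy*np.cos(r)]))
o=t.copy();o[...,2]=np.maximum(o[...,2],k);cv2.imwrite('pics/ros.png',cv2.resize(o[200:238,278:322],None,fx=12,fy=12,interpolation=cv2.INTER_NEAREST))
E
```

```text
t 2.22 tcp [444.6  14.  252.5] th 77.1 off [-6.  -6.7 74.5] tw -0.005 F [ 0.4 -0.3  0.8] w 85.1
((453, -146), (112, 63), 88.5, (449, -145))
((451, -145), (111, 63), 88.5, (448, -144))
-20 [  76.  118.  452. -146.]
-16 [  74.  117.  452. -146.]
-12 [  71.  116.  452. -146.]
-8 [  69.  115.  452. -146.]
-4 [  65.  112.  452. -145.]
0 [  63.  111.  451. -145.]
4 [  65.  111.  449. -145.]
8 [  69.  110.  448. -145.]
12 [  72.  108.  448. -144.]
16 [  78.  106.  448. -144.]
20 [  83.  103.  448. -144.]
```

View pics/ros.png

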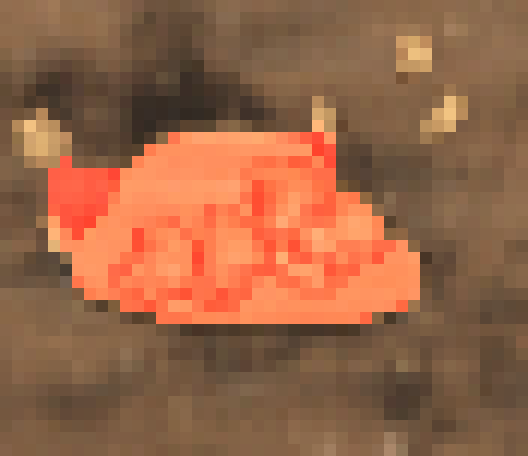

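Request:
play_rows:
  increments:
    - {"offset":[-6,-7,20],"twist":0,"grip":1}
    - {"offset":[-6,-7,40],"twist":0,"grip":1}
    - {"offset":[-6,-7,60],"twist":0,"grip":1}
    - {"offset":[-6,-7,75],"twist":0,"grip":1}
    - {"offset":[-6,-7,75],"twist":0,"grip":1}

```text
time: 2.63
tool_pos: [0.4459, 0.0097, 0.1748]
tool_rot: [-0.003, 0.11, 0.994, 0.0]
contact_force: [-0.2, -0.5, -0.7]
gripper_width: 1.0
```

Request:
play_rows:
  increments:
    - {"offset":[0,0,0],"twist":0,"grip":0}
    - {"offset":[0,0,0],"twist":0,"grip":0}
    - {"offset":[0,0,0],"twist":0,"grip":0}
    - {"offset":[0,0,0],"twist":0,"grip":0}
    - {"offset":[0,0,0],"twist":0,"grip":0}

```text
time: 3.05
tool_pos: [0.4482, 0.0097, 0.1791]
tool_rot: [0.001, 0.11, 0.994, -0.0]
contact_force: [-0.1, 0.0, 8.7]
gripper_width: 0.301
```

```bash
python3 - <<'E'
from m import *
s=np.array([(583,235),(605,212),(660,220),(690,240),(735,290),(738,320),(715,395),(680,400),(640,355),(600,300)],float); s=(s-[532,200])/5.54+[224,239]-.5
t=np.array([(72,255),(75,290),(155,322),(370,322),(418,305),(420,250),(380,205),(335,165),(310,132),(170,132),(130,160)],float)/12+[278,200]-.5
for c,P in(("scene",s),("top",t)):
  for z in(0,.014):
    W=(np.array([pix2w(c,u,v,z)[:2] for u,v in P])*1000).astype(np.float32)
    M=cv2.moments(W.reshape(-1,1,2)); print(c,z,cv2.minAreaRect(W),"cen",M['m10']/M['m00'],M['m01']/M['m00'],"ax",90+np.degrees(.5*np.arctan2(2*M['mu11'],M['mu20']-M['mu02']))%180)
E
python3 go.py .449 .006 .26 91.5
```

```text
scene 0 ((454.27496337890625, -137.15402221679688), (56.01689147949219, 112.65142822265625), 3.993405818939209) cen 453.2662254265389 -137.07241290462295 ax 173.93084813472728
scene 0.014 ((449.39508056640625, -145.5005645751953), (55.19967269897461, 111.00791931152344), 3.9934329986572266) cen 448.40101558357117 -145.42012937997544 ax 173.9308373324605
top 0 ((451.12384033203125, -149.36830139160156), (101.80870819091797, 56.067012786865234), 88.5269775390625) cen 448.40521044335145 -149.0880775503118 ax 174.36162353215627
top 0.014 ((449.35174560546875, -148.00064086914062), (100.82709503173828, 55.526451110839844), 88.52699279785156) cen 446.65935010743823 -147.72313320066738 ax 174.36163468484864
t 3.05 tcp [448.2   9.7 179.1] th 77.4 off [ -1.8  -3.4 -80.9] tw -0.247 F [-0.1  0.   8.7] w 25.6
```

Request:
play_rows:
  increments:
    - {"offset":[0,0,-10],"twist":0,"grip":0}
    - {"offset":[0,0,-30],"twist":-0.06,"grip":0}
    - {"offset":[0,0,-55],"twist":-0.15,"grip":0}
    - {"offset":[0,0,-80],"twist":-0.247,"grip":0}
    - {"offset":[0,0,-80],"twist":-0.247,"grip":0}

```text
time: 3.47
tool_pos: [0.4497, 0.0095, 0.2643]
tool_rot: [0.005, -0.015, 1.0, -0.001]
contact_force: [0.1, -0.7, 1.6]
gripper_width: 0.286
```

Request:
play_rows:
  increments:
    - {"offset":[0,0,0],"twist":0,"grip":0}

```text
time: 3.55
tool_pos: [0.4484, 0.0096, 0.2604]
tool_rot: [0.002, -0.013, 1.0, -0.0]
contact_force: [0.3, -0.4, -0.4]
gripper_width: 0.286
```

```bash
python3 go.py .594 .0704 .198 91.5
```

```text
t 3.55 tcp [448.4   9.6 260.4] th 91.5 off [-146.8   57.1   63.1] tw -0.001 F [ 0.3 -0.4 -0.4] w 24.3
```

Request:
play_rows:
  increments:
    - {"offset":[-35,14,0],"twist":0,"grip":0}
    - {"offset":[-75,29,0],"twist":0,"grip":0}
    - {"offset":[-112,44,0],"twist":0,"grip":0}
    - {"offset":[-135,53,0],"twist":0,"grip":0}
    - {"offset":[-147,57,0],"twist":0,"grip":0}

```text
time: 3.97
tool_pos: [0.5949, 0.0718, 0.2565]
tool_rot: [-0.001, -0.013, 1.0, 0.0]
contact_force: [-0.6, -0.6, 0.3]
gripper_width: 0.286
```

Request:
play_rows:
  increments:
    - {"offset":[0,0,0],"twist":0,"grip":0}
    - {"offset":[0,0,0],"twist":0,"grip":0}
    - {"offset":[0,0,0],"twist":0,"grip":0}

```text
time: 4.22
tool_pos: [0.592, 0.0703, 0.2565]
tool_rot: [-0.002, -0.013, 1.0, -0.0]
contact_force: [0.1, -0.0, -0.3]
gripper_width: 0.288
```

```bash
python3 go.py .594 .0704 .198 91.5
```

```text
t 4.22 tcp [592.   70.3 256.5] th 91.5 off [-2.2  0.  58.5] tw -0.001 F [ 0.1 -0.  -0.3] w 24.5
```

Request:
play_rows:
  increments:
    - {"offset":[-1,0,20],"twist":0,"grip":0}
    - {"offset":[-2,0,38],"twist":0,"grip":0}
    - {"offset":[-2,0,50],"twist":0,"grip":0}
    - {"offset":[-2,0,56],"twist":0,"grip":0}
    - {"offset":[-2,0,58],"twist":0,"grip":0}

```text
time: 4.63
tool_pos: [0.5939, 0.0703, 0.1983]
tool_rot: [-0.002, -0.013, 1.0, -0.0]
contact_force: [-0.5, 0.2, -0.1]
gripper_width: 0.292
```

Request:
play_rows:
  increments:
    - {"offset":[0,0,0.5],"twist":0,"grip":0}
    - {"offset":[0,0,1],"twist":0,"grip":0}
    - {"offset":[0,0,1],"twist":0,"grip":0}

```text
time: 4.88
tool_pos: [0.5956, 0.0705, 0.2001]
tool_rot: [0.001, -0.013, 1.0, -0.0]
contact_force: [-1.0, 0.1, -0.1]
gripper_width: 0.289
```

```bash
python3 go.py .594 .0704 .197 91.5
```

```text
t 4.88 tcp [595.6  70.5 200.1] th 91.5 off [ 1.6 -0.1  3.1] tw -0.0 F [-1.   0.1 -0.1] w 24.6
```

Request:
play_rows:
  increments:
    - {"offset":[0,0,1],"twist":0,"grip":0}
    - {"offset":[0,0,1.5],"twist":0,"grip":0}
    - {"offset":[0,0,1.5],"twist":0,"grip":0}

```text
time: 5.13
tool_pos: [0.5952, 0.0706, 0.1977]
tool_rot: [0.0, -0.013, 1.0, -0.0]
contact_force: [-1.4, -0.5, 0.2]
gripper_width: 0.289
```

```bash
python3 go.py .594 .0704 .197 91.5
```

```text
t 5.13 tcp [595.2  70.6 197.7] th 91.5 off [ 1.3 -0.2  0.7] tw 0.0 F [-1.4 -0.5  0.2] w 24.6
```

Request:
play_rows:
  increments:
    - {"offset":[0.5,0,1],"twist":0,"grip":0}
    - {"offset":[1,0,2],"twist":0,"grip":0}
    - {"offset":[1,0,2],"twist":0,"grip":0}

```text
time: 5.38
tool_pos: [0.5949, 0.0706, 0.1973]
tool_rot: [0.001, -0.013, 1.0, -0.0]
contact_force: [-2.3, -0.0, 7.1]
gripper_width: 0.287
```

```bash
python3 go.py .594 .0704 .197 91.5
```

```text
t 5.38 tcp [594.9  70.6 197.3] th 91.5 off [ 1.  -0.1  0.3] tw 0.0 F [-2.3 -0.   7.1] w 24.4
```

Request:
play_rows:
  increments:
    - {"offset":[0,0,0],"twist":0,"grip":0.55}
    - {"offset":[0,0,0],"twist":0,"grip":0.55}
    - {"offset":[0,0,-5],"twist":0,"grip":0.55}
    - {"offset":[0,0,-30],"twist":0,"grip":0.55}
    - {"offset":[0,0,-65],"twist":0,"grip":0.55}

```text
time: 5.8
tool_pos: [0.5922, 0.0705, 0.2568]
tool_rot: [-0.005, -0.013, 1.0, 0.0]
contact_force: [0.2, -0.3, 0.3]
gripper_width: 0.554
```

Request:
play_rows:
  increments:
    - {"offset":[15,-30,-15],"twist":0,"grip":1}
    - {"offset":[33,-68,-20],"twist":0,"grip":1}
    - {"offset":[51,-106,-20],"twist":0,"grip":1}
    - {"offset":[69,-143,-20],"twist":0,"grip":1}
    - {"offset":[86,-179,-20],"twist":0,"grip":1}

```text
time: 6.22
tool_pos: [0.5117, -0.112, 0.2809]
tool_rot: [0.0, -0.013, 1.0, -0.0]
contact_force: [1.0, -0.7, 0.3]
gripper_width: 1.001
```

Request:
play_rows:
  increments:
    - {"offset":[17,-36,0],"twist":0,"grip":1}
    - {"offset":[34,-72,0],"twist":0.02,"grip":1}
    - {"offset":[52,-108,0],"twist":0.03,"grip":1}
    - {"offset":[72,-150,0],"twist":0.04,"grip":1}
    - {"offset":[90,-186,0],"twist":0.05,"grip":1}

```text
time: 6.63
tool_pos: [0.428, -0.2973, 0.2807]
tool_rot: [0.0, 0.012, 1.0, -0.0]
contact_force: [0.3, 0.1, -0.2]
gripper_width: 1.006
```

Request:
play_rows:
  increments:
    - {"offset":[0,0,0],"twist":0,"grip":1}
    - {"offset":[0,0,0],"twist":0,"grip":1}

```text
time: 6.8
tool_pos: [0.4282, -0.2975, 0.2806]
tool_rot: [0.0, 0.014, 1.0, 0.0]
contact_force: [-0.5, -0.1, 0.2]
gripper_width: 1.002
```

```bash
python3 go.py .4253 -.3062 .180 88.3
python3 - <<'E'
from fit import *
t=snap('top','top1');s=snap('scene','scene1')
for ims in({'top':t},{'scene':s}):
    show('a',*fit(ims,edges(.051,.026,.043),[.5952,.0704,-1.545],rad=3))
    show('b',*fit(ims,edges(.051,.026,.025),[.426,-.306,-1.57],rad=3))
cv2.imwrite('pics/chk1.png',np.hstack([cv2.resize(t[150:210,195:295],None,fx=4,fy=4),cv2.resize(s[150:210,210:310],None,fx=4,fy=4)]))
E
```

```text
t 6.8 tcp [ 428.2 -297.5  280.6] th 88.4 off [  2.7  -8.8 100.6] tw 0.002 F [-0.5 -0.1  0.2] w 85.2
a [594.1  70.3] -88.8 {'t0': 0.02, 't1': 0.0, 't2': -0.73, 't3': 0.26}
b [ 411.1 -306.1] -85.9 {'t0': 0.61, 't1': -0.27, 't2': -0.06, 't3': 0.81}
a [584.  64.] -64.8 {'s0': -0.02, 's1': 0.02, 's2': -0.12, 's3': 0.14}
b [ 424.9 -306.2] -90.7 {'s0': 0.2, 's1': -0.07, 's2': 0.02, 's3': -0.11}
```

View pics/chk1.png

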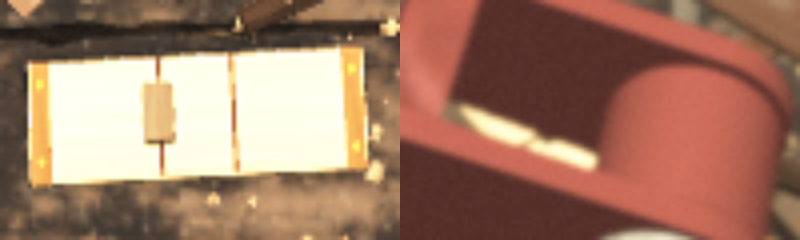

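Block a sits on the left line. In the top crop it is at about (157,112) and centred on the line; the arm blocks the scene view. Block b is next.

Request:
play_rows:
  increments:
    - {"offset":[2.7,-8.8,25],"twist":0,"grip":1}
    - {"offset":[2.7,-8.8,55],"twist":0,"grip":1}
    - {"offset":[2.7,-8.8,80],"twist":0,"grip":1}
    - {"offset":[2.7,-8.8,95],"twist":0,"grip":1}
    - {"offset":[2.7,-8.8,99],"twist":0,"grip":1}

```text
time: 7.32
tool_pos: [0.4258, -0.3017, 0.1778]
tool_rot: [-0.002, 0.01, 1.0, 0.002]
contact_force: [0.3, 0.6, -0.4]
gripper_width: 1.0
```

Request:
play_rows:
  increments:
    - {"offset":[0,0,0],"twist":0,"grip":1}
    - {"offset":[0,0,0],"twist":0,"grip":0}
    - {"offset":[0,0,0],"twist":0,"grip":0}
    - {"offset":[0,0,0],"twist":0,"grip":0}
    - {"offset":[0,0,0],"twist":0,"grip":0}

```text
time: 7.73
tool_pos: [0.4269, -0.3049, 0.1829]
tool_rot: [0.001, 0.012, 1.0, -0.001]
contact_force: [0.4, -0.5, -0.5]
gripper_width: 0.453
```

Request:
play_rows:
  increments:
    - {"offset":[0,0,0],"twist":0,"grip":0}
    - {"offset":[0,0,0],"twist":0,"grip":0}

```text
time: 7.9
tool_pos: [0.4268, -0.3051, 0.1827]
tool_rot: [0.001, 0.012, 1.0, -0.001]
contact_force: [1.7, -1.3, 9.3]
gripper_width: 0.302
```

```bash
python3 go.py .597 .0054 .28 91.5
```

```text
t 7.9 tcp [ 426.8 -305.1  182.7] th 88.6 off [-162.9  314.3  -97.5] tw -0.05 F [ 1.7 -1.3  9.3] w 25.7
```

Request:
play_rows:
  increments:
    - {"offset":[0,0,-5],"twist":0,"grip":0}
    - {"offset":[0,0,-25],"twist":0,"grip":0}
    - {"offset":[0,0,-50],"twist":0,"grip":0}
    - {"offset":[-10,20,-75],"twist":0,"grip":0}
    - {"offset":[-24,46,-90],"twist":0,"grip":0}

```text
time: 8.32
tool_pos: [0.4515, -0.2602, 0.2746]
tool_rot: [0.001, 0.014, 1.0, -0.001]
contact_force: [0.2, -0.2, 0.5]
gripper_width: 0.305
```

Request:
play_rows:
  increments:
    - {"offset":[-17,33,0],"twist":-0.01,"grip":0}
    - {"offset":[-34,66,0],"twist":-0.02,"grip":0}
    - {"offset":[-51,99,0],"twist":-0.03,"grip":0}
    - {"offset":[-68,132,0],"twist":-0.04,"grip":0}
    - {"offset":[-85,162,0],"twist":-0.05,"grip":0}

```text
time: 8.73
tool_pos: [0.5405, -0.0973, 0.2717]
tool_rot: [-0.0, -0.013, 1.0, 0.0]
contact_force: [0.1, -0.8, -0.3]
gripper_width: 0.304
```

Request:
play_rows:
  increments:
    - {"offset":[-15,28,0],"twist":0,"grip":0}
    - {"offset":[-30,55,0],"twist":0,"grip":0}
    - {"offset":[-45,80,0],"twist":0,"grip":0}
    - {"offset":[-54,98,0],"twist":0,"grip":0}
    - {"offset":[-58,105,0],"twist":0,"grip":0}

```text
time: 9.15
tool_pos: [0.596, 0.0096, 0.2715]
tool_rot: [-0.0, -0.014, 1.0, 0.0]
contact_force: [1.0, 0.4, 0.0]
gripper_width: 0.298
```

Request:
play_rows:
  increments:
    - {"offset":[0,0,0],"twist":0,"grip":0}
    - {"offset":[0,0,0],"twist":0,"grip":0}
    - {"offset":[0,0,0],"twist":0,"grip":0}

```text
time: 9.4
tool_pos: [0.595, 0.0062, 0.2713]
tool_rot: [-0.0, -0.013, 1.0, -0.0]
contact_force: [0.1, -1.0, -0.5]
gripper_width: 0.3
```

```bash
python3 go.py .5984 .0054 .202 91.5
```

```text
t 9.4 tcp [595.    6.2 271.3] th 91.4 off [-3.4 -0.9 69.3] tw -0.001 F [ 0.1 -1.  -0.5] w 25.5
```

Request:
play_rows:
  increments:
    - {"offset":[-1,0,20],"twist":0,"grip":0}
    - {"offset":[-3.4,-0.9,40],"twist":0,"grip":0}
    - {"offset":[-3.4,-0.9,55],"twist":0,"grip":0}
    - {"offset":[-3.4,-0.9,64],"twist":0,"grip":0}
    - {"offset":[-3.4,-0.9,69],"twist":0,"grip":0}

```text
time: 9.82
tool_pos: [0.5979, 0.0054, 0.2008]
tool_rot: [-0.001, -0.012, 1.0, 0.0]
contact_force: [-0.6, 0.4, 4.5]
gripper_width: 0.301
```

Request:
play_rows:
  increments:
    - {"offset":[0,0,0],"twist":0,"grip":0}
    - {"offset":[0,0,1],"twist":0,"grip":0}
    - {"offset":[0,0,1],"twist":0,"grip":0}
    - {"offset":[0,0,1],"twist":0,"grip":0}

```text
time: 10.15
tool_pos: [0.5991, 0.0063, 0.2022]
tool_rot: [0.001, -0.013, 1.0, -0.0]
contact_force: [0.4, 0.9, 0.3]
gripper_width: 0.303
```

```bash
python3 go.py .5984 .0054 .2 91.5
```

```text
t 10.15 tcp [599.1   6.3 202.2] th 91.5 off [ 0.8 -0.9  2.2] tw -0.0 F [0.4 0.9 0.3] w 25.8
```

Request:
play_rows:
  increments:
    - {"offset":[0.5,-0.7,1],"twist":0,"grip":0}
    - {"offset":[0.5,-0.7,2],"twist":0,"grip":0}
    - {"offset":[0.5,-0.7,2],"twist":0,"grip":0}

```text
time: 10.4
tool_pos: [0.5988, 0.0057, 0.2008]
tool_rot: [0.0, -0.013, 1.0, -0.0]
contact_force: [-2.1, -0.3, 4.7]
gripper_width: 0.305
```

```bash
python3 go.py .5984 .0054 .2 91.5
```

```text
t 10.4 tcp [598.8   5.7 200.8] th 91.5 off [ 0.4 -0.2  0.8] tw 0.0 F [-2.1 -0.3  4.7] w 25.9
```

Request:
play_rows:
  increments:
    - {"offset":[0,0,0],"twist":0,"grip":0.52}
    - {"offset":[0,0,0],"twist":0,"grip":0.52}
    - {"offset":[0,0,-5],"twist":0,"grip":0.52}
    - {"offset":[0,0,-35],"twist":0,"grip":0.52}
    - {"offset":[0,0,-75],"twist":0,"grip":0.52}

```text
time: 10.82
tool_pos: [0.5964, 0.006, 0.2707]
tool_rot: [-0.005, -0.013, 1.0, 0.001]
contact_force: [1.6, 0.1, 0.1]
gripper_width: 0.519
```

Request:
play_rows:
  increments:
    - {"offset":[20,-20,-20],"twist":0.1,"grip":1}
    - {"offset":[42,-42,-20],"twist":0.2,"grip":1}
    - {"offset":[65,-65,-20],"twist":0.3,"grip":1}
    - {"offset":[90,-88,-20],"twist":0.4,"grip":1}
    - {"offset":[110,-108,-20],"twist":0.5,"grip":1}

```text
time: 11.23
tool_pos: [0.4898, -0.1059, 0.2947]
tool_rot: [0.0, 0.237, 0.972, -0.0]
contact_force: [-0.9, -0.5, 0.3]
gripper_width: 1.0
```

```bash
python3 - <<'E'
from fit import *
s=np.array([(583,235),(605,212),(660,220),(690,240),(735,290),(738,320),(715,395),(680,400),(640,355),(600,300)],float); s=(s-[532,200])/5.54+[224,239]-.5
t=np.array([(72,255),(75,290),(155,322),(370,322),(418,305),(420,250),(380,205),(335,165),(310,132),(170,132),(130,160)],float)/12+[278,200]-.5
for c,P in(("top",t),("scene",s)):
    W=(np.array([pix2w(c,u,v,.012)[:2] for u,v in P])*1000)
    for a in range(-16,17,4):
        r=np.radians(a);x=W@[np.cos(r),np.sin(r)];y=W@[-np.sin(r),np.cos(r)];cx,cy=(x.max()+x.min())/2,(y.max()+y.min())/2
        print(c,a,np.round([np.ptp(x),np.ptp(y),cx*np.cos(r)-cy*np.sin(r),cx*np.sin(r)+cy*np.cos(r)]))
t=snap('top','top2');ims={'top':t}
show('a',*fit(ims,edges(.051,.026,.043),[.5952,.0704,-1.545],rad=2))
show('b',*fit(ims,edges(.050,.027,.043),[.597,.0054,-1.545],rad=2))
cv2.imwrite('pics/chk2.png',np.hstack([cv2.resize(t[150:210,195:295],None,fx=4,fy=4),cv2.resize(cv2.imread('pics/scene0.png')[230:290,210:310],None,fx=4,fy=4,interpolation=cv2.INTER_CUBIC)]))
E
python3 go.py .450 -.148 .28 0
```

```text
top -16 [  65.  100.  448. -151.]
top -12 [  63.  101.  448. -150.]
top -8 [  60.  101.  449. -149.]
top -4 [  58.  101.  449. -149.]
top 0 [  57.  101.  449. -148.]
top 4 [  61.  101.  449. -147.]
top 8 [  64.  101.  448. -147.]
top 12 [  67.  100.  447. -146.]
top 16 [  70.   99.  447. -145.]
scene -16 [  61.  111.  451. -146.]
scene -12 [  60.  112.  451. -146.]
scene -8 [  58.  113.  451. -145.]
scene -4 [  57.  113.  451. -145.]
scene 0 [  55.  112.  451. -145.]
scene 4 [  55.  111.  450. -144.]
scene 8 [  59.  110.  449. -144.]
scene 12 [  64.  108.  448. -144.]
scene 16 [  67.  105.  447. -144.]
a [594.   70.4] -89.1 {'t0': 0.21, 't1': -0.04, 't2': -0.76, 't3': 0.24}
b [596.1   6.3] -87.1 {'t0': 0.01, 't1': 0.01, 't2': -0.74, 't3': 0.01}
t 11.28 tcp [ 487.8 -108.1  294.1] th 62.2 off [ 14.9 -52.9  14.3] tw 1.086 F [ 1.1 -2.1 -1. ] w 85.0
```

View pics/chk2.png

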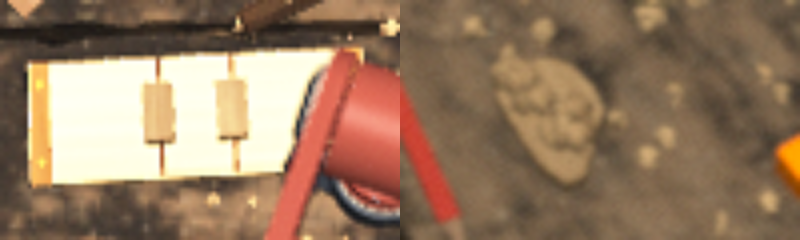

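Request:
play_rows:
  increments:
    - {"offset":[4,-14,0],"twist":0.12,"grip":1}
    - {"offset":[9,-30,0],"twist":0.24,"grip":1}
    - {"offset":[15,-53.5,0],"twist":0.36,"grip":1}
    - {"offset":[15,-53.5,0],"twist":0.48,"grip":1}
    - {"offset":[15,-53.5,0],"twist":0.6,"grip":1}

```text
time: 11.7
tool_pos: [0.4528, -0.1465, 0.2946]
tool_rot: [0.0, 0.515, 0.857, 0.0]
contact_force: [0.2, 0.1, 0.0]
gripper_width: 1.0
```

Request:
play_rows:
  increments:
    - {"offset":[0,0,0],"twist":0.12,"grip":1}
    - {"offset":[0,0,0],"twist":0.24,"grip":1}
    - {"offset":[0,0,0],"twist":0.36,"grip":1}
    - {"offset":[0,0,0],"twist":0.48,"grip":1}
    - {"offset":[0,0,0],"twist":0.52,"grip":1}

```text
time: 12.12
tool_pos: [0.4535, -0.1458, 0.2946]
tool_rot: [0.0, 0.717, 0.697, 0.0]
contact_force: [-0.3, -0.4, 0.1]
gripper_width: 1.001
```

Request:
play_rows:
  increments:
    - {"offset":[0,0,0],"twist":0,"grip":1}
    - {"offset":[0,0,0],"twist":0,"grip":1}
    - {"offset":[0,0,0],"twist":0,"grip":1}

```text
time: 12.37
tool_pos: [0.4535, -0.1458, 0.2945]
tool_rot: [0.0, 0.715, 0.699, 0.0]
contact_force: [-1.1, -0.7, 0.5]
gripper_width: 1.002
```

```bash
python3 go.py .4497 -.1485 .181 -2
```

```text
t 12.37 tcp [ 453.5 -145.8  294.5] th -1.3 off [ -2.8  -3.7 113.5] tw 0.013 F [-1.1 -0.7  0.5] w 85.2
```

Request:
play_rows:
  increments:
    - {"offset":[-2.8,-3.7,30],"twist":0.013,"grip":1}
    - {"offset":[-2.8,-3.7,60],"twist":0.013,"grip":1}
    - {"offset":[-2.8,-3.7,85],"twist":0.013,"grip":1}
    - {"offset":[-2.8,-3.7,105],"twist":0.013,"grip":1}
    - {"offset":[-2.8,-3.7,113],"twist":0.013,"grip":1}

```text
time: 12.78
tool_pos: [0.4483, -0.1479, 0.1782]
tool_rot: [-0.003, 0.719, 0.694, -0.001]
contact_force: [0.5, 0.4, -0.7]
gripper_width: 1.002
```

Request:
play_rows:
  increments:
    - {"offset":[0,0,0],"twist":0,"grip":1}
    - {"offset":[0,0,0],"twist":0,"grip":0.8}
    - {"offset":[0,0,0],"twist":0,"grip":0.6}
    - {"offset":[0,0,0],"twist":0,"grip":0.5}
    - {"offset":[0,0,0],"twist":0,"grip":0.4}

```text
time: 13.2
tool_pos: [0.4516, -0.1496, 0.1859]
tool_rot: [0.002, 0.72, 0.694, 0.0]
contact_force: [-0.9, 1.5, 30.8]
gripper_width: 0.451
```

Request:
play_rows:
  increments:
    - {"offset":[0,0,0],"twist":0,"grip":0}
    - {"offset":[0,0,0],"twist":0,"grip":0}
    - {"offset":[0,0,0],"twist":0,"grip":0}

```text
time: 13.45
tool_pos: [0.4526, -0.1502, 0.1873]
tool_rot: [0.004, 0.72, 0.694, 0.001]
contact_force: [-6.0, 0.1, 19.9]
gripper_width: 0.014
```

```bash
python3 go.py .5961 .0379 .29 1.5
```

```text
t 13.45 tcp [ 452.6 -150.2  187.3] th -2.0 off [ 192.6  137.6 -102.5] tw -0.062 F [-6.   0.1 19.9] w 1.2
```

Run:
```python
from fit import *
t=snap('top','top3');s=snap('scene','scene3')
cv2.imwrite('pics/chk3.png',np.hstack([cv2.resize(t[170:260,250:350],None,fx=4,fy=4),cv2.resize(s[210:300,200:300],None,fx=4,fy=4)]))
```

```text
(no output)
```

View pics/chk3.png

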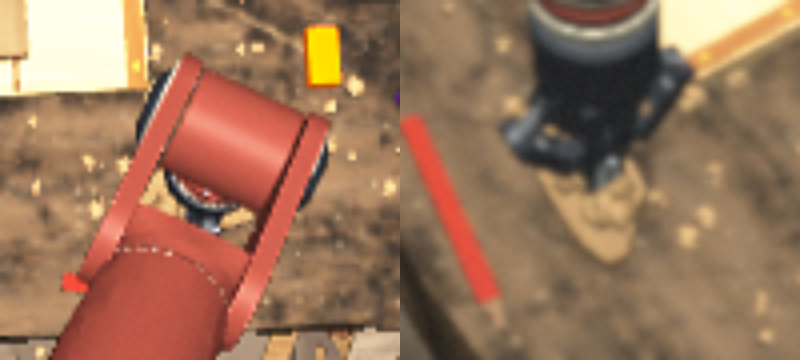

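Request:
play_rows:
  increments:
    - {"offset":[0,0,-8],"twist":0,"grip":0}
    - {"offset":[0,0,-25],"twist":0,"grip":0}
    - {"offset":[0,0,-55],"twist":0,"grip":0}
    - {"offset":[20,0,-85],"twist":0,"grip":1}
    - {"offset":[55,0,-105],"twist":0,"grip":1}

```text
time: 13.97
tool_pos: [0.4526, -0.095, 0.2911]
tool_rot: [0.003, 0.721, 0.693, 0.001]
contact_force: [1.3, 0.5, -0.1]
gripper_width: 0.277
```

Request:
play_rows:
  increments:
    - {"offset":[40,5,0],"twist":0,"grip":1}
    - {"offset":[80,10,0],"twist":0,"grip":1}
    - {"offset":[120,15,0],"twist":0,"grip":1}
    - {"offset":[160,20,0],"twist":0,"grip":1}
    - {"offset":[195,25,0],"twist":0,"grip":1}

```text
time: 14.38
tool_pos: [0.4837, 0.1028, 0.288]
tool_rot: [0.001, 0.719, 0.695, 0.001]
contact_force: [-0.2, -0.0, -0.3]
gripper_width: 0.977
```

Run:
```python
from fit import *
t=snap('top','top4');s=snap('scene','scene4')
for c in('top','scene'):
    for d in manip.tip_of('rosette',c): print(c,round(d['p'],2),np.round(w(c,d['xyz'])*1000))
cv2.imwrite('pics/chk4.png',np.hstack([cv2.resize(t[200:240,274:324],(400,320),interpolation=cv2.INTER_NEAREST),cv2.resize(s[234:282,218:278],(400,320),interpolation=cv2.INTER_NEAREST)]))
```

```text
top 0.67 [ 452. -149.   -5.]
scene 0.91 [ 453. -149.   -0.]
scene 0.43 [443. 297.   1.]
scene 0.35 [596.  33.  -2.]
```

View pics/chk4.png

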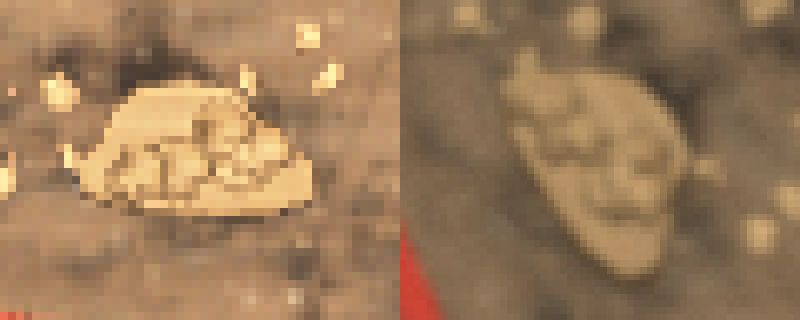

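Request:
play_rows:
  increments:
    - {"offset":[-40,-5,0],"twist":0,"grip":1}
    - {"offset":[-80,-10,0],"twist":0,"grip":1}
    - {"offset":[-120,-16,0],"twist":0,"grip":1}
    - {"offset":[-160,-20,0],"twist":0,"grip":1}
    - {"offset":[-198,-25,0],"twist":0,"grip":1}

```text
time: 15.0
tool_pos: [0.4504, -0.0996, 0.2871]
tool_rot: [0.001, 0.72, 0.694, 0.0]
contact_force: [0.7, -0.1, -0.2]
gripper_width: 0.997
```

Request:
play_rows:
  increments:
    - {"offset":[-30,0,0],"twist":0,"grip":1}
    - {"offset":[-52,0,20],"twist":0,"grip":1}
    - {"offset":[-52,0,40],"twist":0,"grip":1}
    - {"offset":[-52,0,40],"twist":0,"grip":1}
    - {"offset":[-52,0,40],"twist":0,"grip":1}

```text
time: 15.42
tool_pos: [0.4486, -0.1494, 0.2457]
tool_rot: [-0.001, 0.721, 0.693, -0.0]
contact_force: [0.1, 0.2, 0.7]
gripper_width: 1.002
```

```bash
python3 go.py .451 -.149 .171 -2
```

```text
t 15.42 tcp [ 448.6 -149.4  245.7] th -2.2 off [ 0.4  2.6 74.7] tw -0.004 F [0.1 0.2 0.7] w 85.2
```

Request:
play_rows:
  increments:
    - {"offset":[0.4,2.5,25],"twist":0,"grip":1}
    - {"offset":[0.4,2.5,45],"twist":0,"grip":1}
    - {"offset":[0.4,2.5,60],"twist":0,"grip":1}
    - {"offset":[0.4,2.5,70],"twist":0,"grip":1}
    - {"offset":[0.4,2.5,74.5],"twist":0,"grip":1}

```text
time: 15.83
tool_pos: [0.4521, -0.1479, 0.1716]
tool_rot: [-0.0, 0.72, 0.694, -0.0]
contact_force: [-0.2, 0.6, 0.3]
gripper_width: 0.997
```

Request:
play_rows:
  increments:
    - {"offset":[0,0,0],"twist":0,"grip":1}
    - {"offset":[0,0,0],"twist":0,"grip":0.8}
    - {"offset":[0,0,0],"twist":0,"grip":0.7}
    - {"offset":[0,0,0],"twist":0,"grip":0.6}
    - {"offset":[0,0,0],"twist":0,"grip":0.55}

```text
time: 16.25
tool_pos: [0.4533, -0.1488, 0.1742]
tool_rot: [0.001, 0.72, 0.694, 0.0]
contact_force: [-0.9, 0.5, 6.9]
gripper_width: 0.644
```

```bash
python3 go.py .451 -.149 .171 -2
```

```text
t 16.25 tcp [ 453.3 -148.8  174.2] th -2.1 off [-0.3 -2.3  3.2] tw -0.001 F [-0.9  0.5  6.9] w 54.8
```

Request:
play_rows:
  increments:
    - {"offset":[0,0,0],"twist":0,"grip":0.5}
    - {"offset":[0,0,0],"twist":0,"grip":0.3}
    - {"offset":[0,0,0],"twist":0,"grip":0}

```text
time: 16.5
tool_pos: [0.4533, -0.1488, 0.1742]
tool_rot: [0.001, 0.72, 0.694, 0.001]
contact_force: [-0.6, 0.6, 7.0]
gripper_width: 0.642
```

```bash
python3 go.py .451 -.149 .171 -2
```

```text
t 16.5 tcp [ 453.3 -148.8  174.2] th -2.1 off [-0.3 -2.3  3.2] tw -0.001 F [-0.6  0.6  7. ] w 54.6
```

Request:
play_rows:
  increments:
    - {"offset":[0,0,-5],"twist":0,"grip":0}
    - {"offset":[0,0,-20],"twist":0,"grip":0}
    - {"offset":[0,0,-45],"twist":0,"grip":0}
    - {"offset":[0,0,-70],"twist":0,"grip":0}
    - {"offset":[6,4,-90],"twist":0,"grip":0}

```text
time: 16.92
tool_pos: [0.4564, -0.1429, 0.2642]
tool_rot: [0.001, 0.72, 0.694, 0.0]
contact_force: [1.1, -0.2, -0.7]
gripper_width: 0.647
```

Request:
play_rows:
  increments:
    - {"offset":[20,14,0],"twist":-0.01,"grip":0}
    - {"offset":[45,32,0],"twist":-0.03,"grip":0}
    - {"offset":[70,50,0],"twist":-0.05,"grip":0}
    - {"offset":[95,67,0],"twist":-0.062,"grip":0}
    - {"offset":[120,85,0],"twist":-0.062,"grip":0}

```text
time: 17.33
tool_pos: [0.5463, -0.0243, 0.2627]
tool_rot: [0.0, 0.698, 0.716, 0.0]
contact_force: [1.0, -0.8, -0.4]
gripper_width: 0.645
```

Request:
play_rows:
  increments:
    - {"offset":[22,16,0],"twist":0,"grip":0}
    - {"offset":[40,30,0],"twist":0,"grip":0}
    - {"offset":[55,42,0],"twist":0,"grip":0}
    - {"offset":[62,48,0],"twist":0,"grip":0}
    - {"offset":[65,50,0],"twist":0,"grip":0}

```text
time: 17.75
tool_pos: [0.5946, 0.0417, 0.2625]
tool_rot: [0.0, 0.697, 0.717, 0.0]
contact_force: [-0.2, 0.1, -0.2]
gripper_width: 0.646
```

Request:
play_rows:
  increments:
    - {"offset":[0,0,0],"twist":0,"grip":0}
    - {"offset":[0,0,0],"twist":0,"grip":0}
    - {"offset":[0,0,0],"twist":0,"grip":0}

```text
time: 18.0
tool_pos: [0.5935, 0.0399, 0.2618]
tool_rot: [-0.0, 0.698, 0.716, -0.0]
contact_force: [-0.8, -0.3, -0.7]
gripper_width: 0.644
```

```bash
python3 go.py .5961 .0379 .219 1.5
python3 - <<'E'
from fit import *
t=snap('top','top5');s=snap('scene','scene5')
cv2.imwrite('pics/chk5.png',np.hstack([cv2.resize(t[140:215,190:290],(400,300),interpolation=cv2.INTER_CUBIC),cv2.resize(s[120:225,190:330],(400,300),interpolation=cv2.INTER_CUBIC)]))
E
```

```text
t 18.0 tcp [593.5  39.9 261.8] th 1.4 off [-2.1  2.6 42.8] tw -0.001 F [-0.8 -0.3 -0.7] w 54.8
```

View pics/chk5.png

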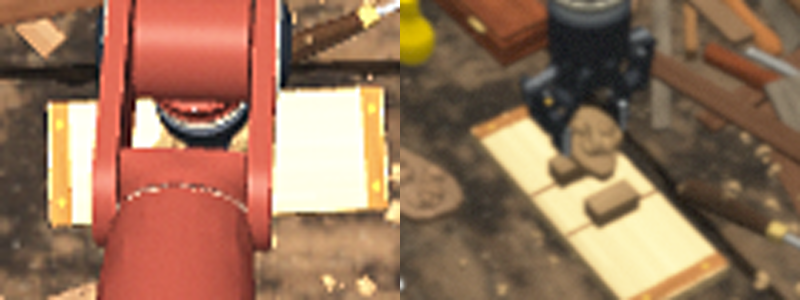

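The rosette is held level above the blocks, at (595,140) in the right crop. Lowering it now.

Request:
play_rows:
  increments:
    - {"offset":[-1,1,12],"twist":0,"grip":0}
    - {"offset":[-2,2.6,24],"twist":0,"grip":0}
    - {"offset":[-2,2.6,33],"twist":0,"grip":0}
    - {"offset":[-2,2.6,38],"twist":0,"grip":0}
    - {"offset":[-2,2.6,41],"twist":0,"grip":0}

```text
time: 18.52
tool_pos: [0.5959, 0.0387, 0.2186]
tool_rot: [-0.001, 0.698, 0.716, -0.001]
contact_force: [-0.4, 0.0, -0.7]
gripper_width: 0.645
```

Request:
play_rows:
  increments:
    - {"offset":[0,0,0],"twist":0,"grip":0}
    - {"offset":[0,0,1],"twist":0,"grip":0}
    - {"offset":[0,0,2],"twist":0,"grip":0}
    - {"offset":[0,0,2],"twist":0,"grip":0}

```text
time: 18.85
tool_pos: [0.5969, 0.0389, 0.2194]
tool_rot: [0.0, 0.698, 0.716, 0.0]
contact_force: [0.3, -0.3, -0.5]
gripper_width: 0.644
```

```bash
python3 go.py .5961 .0379 .219 1.5
```

```text
t 18.85 tcp [596.9  38.9 219.4] th 1.5 off [-0.9 -0.8  0.4] tw -0.0 F [ 0.3 -0.3 -0.5] w 54.7
```

Request:
play_rows:
  increments:
    - {"offset":[-0.5,-0.5,1],"twist":0,"grip":0}
    - {"offset":[-0.7,-0.7,2],"twist":0,"grip":0}
    - {"offset":[-0.7,-0.7,2],"twist":0,"grip":0}

```text
time: 19.1
tool_pos: [0.5962, 0.038, 0.2175]
tool_rot: [0.0, 0.698, 0.716, 0.0]
contact_force: [-0.4, 0.0, 0.1]
gripper_width: 0.642
```

```bash
python3 go.py .5961 .0379 .219 1.5
```

```text
t 19.1 tcp [596.2  38.  217.5] th 1.5 off [-0.1 -0.1 -1.5] tw -0.0 F [-0.4  0.   0.1] w 54.6
```

Request:
play_rows:
  increments:
    - {"offset":[0,0,1],"twist":0,"grip":0}
    - {"offset":[0,0,1.5],"twist":0,"grip":0}
    - {"offset":[0,0,1.5],"twist":0,"grip":0}

```text
time: 19.35
tool_pos: [0.5964, 0.038, 0.2174]
tool_rot: [0.0, 0.698, 0.716, -0.0]
contact_force: [-4.3, -0.9, 8.7]
gripper_width: 0.648
```

```bash
python3 go.py .5961 .0379 .219 1.5
```

```text
t 19.35 tcp [596.4  38.  217.4] th 1.5 off [-0.1 -0.3 -1.6] tw -0.0 F [-4.3 -0.9  8.7] w 55.1
```

Request:
play_rows:
  increments:
    - {"offset":[0,0,-1],"twist":0,"grip":0.7}
    - {"offset":[0,0,-1],"twist":0,"grip":0.8}
    - {"offset":[0,0,-1],"twist":0,"grip":1}
    - {"offset":[0,0,-10],"twist":0,"grip":1}
    - {"offset":[0,0,-45],"twist":0,"grip":1}

```text
time: 19.77
tool_pos: [0.5932, 0.0382, 0.2544]
tool_rot: [-0.005, 0.698, 0.716, -0.004]
contact_force: [-1.4, 0.3, -0.2]
gripper_width: 1.002
```

Request:
play_rows:
  increments:
    - {"offset":[0,0,-35],"twist":0,"grip":1}
    - {"offset":[20,-11,-55],"twist":0,"grip":1}
    - {"offset":[55,-31,-55],"twist":0,"grip":1}
    - {"offset":[90,-50,-55],"twist":0,"grip":1}
    - {"offset":[125,-70,-55],"twist":0,"grip":1}

```text
time: 20.18
tool_pos: [0.5221, 0.1621, 0.3169]
tool_rot: [0.001, 0.698, 0.716, 0.001]
contact_force: [0.3, 0.6, 0.2]
gripper_width: 1.001
```

Request:
play_rows:
  increments:
    - {"offset":[35,-20,0],"twist":0,"grip":1}
    - {"offset":[70,-40,0],"twist":0,"grip":1}
    - {"offset":[105,-60,0],"twist":0,"grip":1}
    - {"offset":[140,-78,0],"twist":0,"grip":1}
    - {"offset":[140,-78,0],"twist":0,"grip":1}

```text
time: 20.6
tool_pos: [0.438, 0.3034, 0.316]
tool_rot: [-0.001, 0.695, 0.719, 0.001]
contact_force: [0.4, -0.0, -0.3]
gripper_width: 1.0
```

Request:
play_rows:
  increments:
    - {"offset":[0,0,0],"twist":0,"grip":1}
    - {"offset":[0,0,0],"twist":0,"grip":1}

```text
time: 20.77
tool_pos: [0.4412, 0.2991, 0.3158]
tool_rot: [0.0, 0.698, 0.716, 0.0]
contact_force: [-1.2, 0.5, 0.4]
gripper_width: 1.0
```

```bash
python3 go.py .4405 .2995 .31 1.5
python3 - <<'E'
from fit import *
t=snap('top','top6');s=snap('scene','scene6')
for c in('top','scene'):
    for d in manip.tip_of('rosette',c)+[0]+manip.tip_of('bulb_handle',c): 
        if d: print(c,round(d['p'],2),np.round(w(c,d['xyz'])*1000))
cv2.imwrite('pics/chk6.png',np.hstack([cv2.resize(t[145:205,200:280],(400,300),interpolation=cv2.INTER_NEAREST),cv2.resize(s[150:225,210:310],(400,300),interpolation=cv2.INTER_NEAREST)]))
E
```

```text
t 20.77 tcp [441.2 299.1 315.8] th 1.5 off [ 0.4 -0.7  5.8] tw 0.0 F [-1.2  0.5  0.4] w 85.0
top 0.82 [600.  35.  40.]
top 0.53 [553. 347.   1.]
top 0.44 [440. 297.  -2.]
scene 0.84 [599.  39.  44.]
scene 0.62 [441. 298.   4.]
```

View pics/chk6.png

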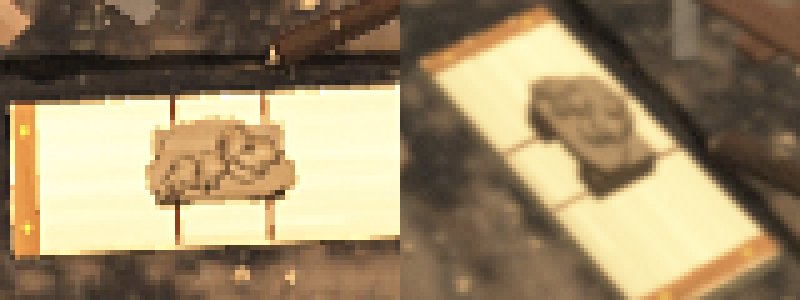

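Run:
```python
from fit import *
t=cv2.imread('pics/top6.png');s=cv2.imread('pics/scene6.png')
for c,im,th in(('top',t,215),('scene',s,150)):
    v=cv2.cvtColor(im,cv2.COLOR_BGR2HSV)[...,2]; k=np.zeros_like(v); poly=np.int32([w2pix(c,wp([.5961,.0379,.026],q)) for q in((-.05,-.1,.018),(.05,-.1,.018),(.052,.1,.018),(-.05,.1,.018))])
    cv2.fillConvexPoly(k,poly,255); u0,v0=w2pix(c,[.5961,.0379,.045]); k=comp(cv2.morphologyEx(((v<th)&(k>0)).astype(np.uint8)*255,cv2.MORPH_OPEN,np.ones((3,3))),u0,v0)
    for z in(.043,.05,.057):
        W,*r=rect(c,k,z); W=W*1000; M=cv2.moments(W.reshape(-1,1,2)); print(c,z,r,'ax',round(90+np.degrees(.5*np.arctan2(2*M['mu11'],M['mu20']-M['mu02'])),1))
    W=rect(c,k,.05)[0]*1000
    for a in(-4,0,1.5,4,8):
        r=np.radians(a);x=W@[np.cos(r),np.sin(r)];y=W@[-np.sin(r),np.cos(r)];cx,cy=(x.max()+x.min())/2,(y.max()+y.min())/2
        print(a,np.round([np.ptp(x),np.ptp(y),cx*np.cos(r)-cy*np.sin(r),cx*np.sin(r)+cy*np.cos(r)]))
    o=im.copy();cs,_=cv2.findContours(k,0,1);cv2.drawContours(o,cs,-1,(0,0,255),1);cv2.imwrite(f'pics/m6{c}.png',o)
```

```text
top 0.043 [(586, 2), (39, 34), -1.5, (587, 0)] ax 110.5
top 0.05 [(584, 1), (39, 34), -1.5, (585, 0)] ax 110.5
top 0.057 [(583, 1), (38, 34), -1.5, (583, 0)] ax 110.5
-4 [ 39.  35. 584.   1.]
0 [ 39.  34. 584.   1.]
1.5 [ 39.  35. 584.   1.]
4 [ 40.  35. 584.   1.]
8 [ 40.  36. 584.   1.]
scene 0.043 [(585, -12), (53, 37), -32.8, (584, -9)] ax 71.0
scene 0.05 [(581, -17), (52, 37), -32.8, (580, -14)] ax 71.0
scene 0.057 [(578, -23), (52, 36), -32.8, (577, -19)] ax 71.0
-4 [ 56.  42. 585. -10.]
0 [ 57.  42. 585.  -9.]
1.5 [ 57.  42. 584.  -9.]
4 [ 57.  44. 584.  -9.]
8 [ 57.  46. 583.  -9.]
```

```bash
cat > ros.py <<'E'
from fit import *
def rosm(c,im):
    g=im[...,0]; k=np.zeros_like(g); poly=np.int32([w2pix(c,wp([.5961,.0379,.026],q)) for q in((-.05,-.066,.018),(.05,-.066,.018),(.054,.1,.018),(-.05,.1,.018))])
    cv2.fillConvexPoly(k,poly,255); th,_=cv2.threshold(g[k>0].reshape(-1,1),0,255,cv2.THRESH_OTSU)
    u0,v0=w2pix(c,[.5961,.0379,.045]); m=((g<th)&(k>0)).astype(np.uint8)*255
    return comp(cv2.morphologyEx(cv2.morphologyEx(m,cv2.MORPH_CLOSE,np.ones((3,3))),cv2.MORPH_OPEN,np.ones((4,4))),u0,v0)
def rosrep(n):
  out=[]
  for c in('top','scene'):
    im=cv2.imread(f'pics/{c}{n}.png'); k=rosm(c,im)
    W,*r=rect(c,k,.05); W=W*1000; M=cv2.moments(W.reshape(-1,1,2)); print(c,r,'ax',round(90+np.degrees(.5*np.arctan2(2*M['mu11'],M['mu20']-M['mu02'])),1))
    for a in(-4,1.5,6):
        r=np.radians(a);x=W@[np.cos(r),np.sin(r)];y=W@[-np.sin(r),np.cos(r)];cx,cy=(x.max()+x.min())/2,(y.max()+y.min())/2
        print(a,np.round([np.ptp(x),np.ptp(y),cx*np.cos(r)-cy*np.sin(r),cx*np.sin(r)+cy*np.cos(r)]))
    o=cv2.resize(im,None,fx=5,fy=5,interpolation=cv2.INTER_NEAREST);cs,_=cv2.findContours(cv2.resize(k,None,fx=5,fy=5,interpolation=cv2.INTER_NEAREST),0,1);cv2.drawContours(o,cs,-1,(0,0,255),1)
    for y in(.052,-.052,0):
        a,b=[tuple(np.int32(np.array(w2pix(c,wp([.5961,.0379,.026],(x,y,.043))))*5+2)) for x in(-.03,.03)]; cv2.line(o,tuple(map(int,a)),tuple(map(int,b)),(255,0,0),1)
    for x in(-.0295,.0295,0):
        a,b=[tuple(np.int32(np.array(w2pix(c,wp([.5961,.0379,.026],(x,y,.043))))*5+2)) for y in(-.052,.052)]; cv2.line(o,tuple(map(int,a)),tuple(map(int,b)),(255,0,0),1)
    u,v=[int(i*5) for i in w2pix(c,[.5961,.0379,.045])]; out.append(o[v-200:v+200,u-200:u+200])
  cv2.imwrite(f'pics/m{n}.png',np.hstack(out))
if __name__=="__main__":
    import sys; rosrep(sys.argv[1])
E
python3 ros.py 6
```

```text
top [(589, 34), (107, 67), 88.5, (589, 36)] ax 178.7
-4 [ 69. 108. 588.  34.]
1.5 [ 67. 108. 590.  35.]
6 [ 73. 109. 590.  35.]
scene [(588, 25), (132, 83), 77.6, (591, 26)] ax 174.1
-4 [ 85. 130. 590.  26.]
1.5 [ 86. 128. 591.  27.]
6 [ 88. 128. 591.  27.]
```

View pics/m6.png

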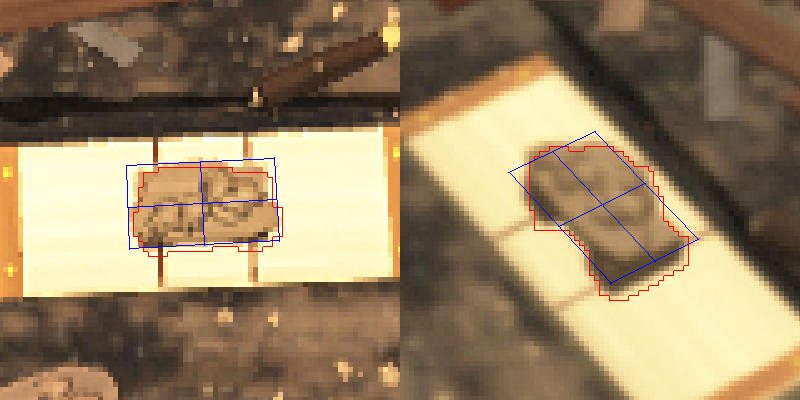

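The overlay of the ideal rosette footprint (blue) against the contour shows it level across both blocks and parallel to the board. It sits about 3 mm toward −y, which I accept. Next is the red-brown handle: the gripper is above (441,299), and the yellow one is 120 mm away at (553,347).

Request:
play_rows:
  increments:
    - {"offset":[0,0,25],"twist":0,"grip":1}
    - {"offset":[0,0,50],"twist":0,"grip":1}
    - {"offset":[0,0,72],"twist":0,"grip":1}
    - {"offset":[0,0,84],"twist":0,"grip":1}
    - {"offset":[0,0,87],"twist":0,"grip":1}

```text
time: 21.48
tool_pos: [0.4404, 0.2982, 0.2255]
tool_rot: [-0.001, 0.698, 0.716, -0.003]
contact_force: [0.5, -0.5, -0.6]
gripper_width: 1.0
```

Request:
play_rows:
  increments:
    - {"offset":[0,0,0],"twist":0,"grip":1}
    - {"offset":[0,0,0],"twist":0,"grip":0.7}
    - {"offset":[0,0,0],"twist":0,"grip":0.5}
    - {"offset":[0,0,0],"twist":0,"grip":0.4}
    - {"offset":[0,0,0],"twist":0,"grip":0.3}

```text
time: 21.9
tool_pos: [0.4416, 0.2994, 0.2297]
tool_rot: [0.0, 0.698, 0.716, 0.001]
contact_force: [0.7, -1.1, -0.8]
gripper_width: 0.453
```

Request:
play_rows:
  increments:
    - {"offset":[0,0,0],"twist":0,"grip":0.2}
    - {"offset":[0,0,0],"twist":0,"grip":0}
    - {"offset":[0,0,0],"twist":0,"grip":0}
    - {"offset":[0,0,0],"twist":0,"grip":0}

```text
time: 22.23
tool_pos: [0.4416, 0.2993, 0.2294]
tool_rot: [0.0, 0.698, 0.716, 0.001]
contact_force: [-0.3, -1.0, 5.1]
gripper_width: 0.256
```

```bash
python3 go.py .5988 -.064 .25 1.5
```

```text
t 22.23 tcp [441.6 299.3 229.4] th 1.5 off [-367.3  147.7  -20.6] tw -0.0 F [-0.3 -1.   5.1] w 21.8
```

Request:
play_rows:
  increments:
    - {"offset":[0,0,-8],"twist":0,"grip":0}
    - {"offset":[0,0,-25],"twist":0,"grip":0}
    - {"offset":[0,0,-55],"twist":0,"grip":0}
    - {"offset":[0,0,-85],"twist":0,"grip":0}
    - {"offset":[0,0,-110],"twist":0,"grip":0}

```text
time: 22.65
tool_pos: [0.4409, 0.2991, 0.34]
tool_rot: [-0.0, 0.698, 0.716, -0.0]
contact_force: [1.5, 0.1, 0.4]
gripper_width: 0.262
```

Request:
play_rows:
  increments:
    - {"offset":[0,0,0],"twist":0,"grip":0}

```text
time: 22.73
tool_pos: [0.4424, 0.2999, 0.3451]
tool_rot: [0.002, 0.698, 0.716, 0.005]
contact_force: [0.2, -0.4, 1.5]
gripper_width: 0.26
```

```bash
python3 go.py .5988 -.064 .25 1.5
python3 - <<'E'
from fit import *
t=snap('top','top7');s=snap('scene','scene7')
for d in manip.tip_of('bulb_handle','scene'): print(round(d['p'],2),np.round(w('scene',d['xyz'])*1000))
cv2.imwrite('pics/chk7.png',np.hstack([cv2.resize(t[170:245,120:220],(400,300)),cv2.resize(s[70:175,110:250],(400,300))]))
E
```

```text
t 22.73 tcp [442.4 299.9 345.1] th 1.5 off [-368.3  146.    94.8] tw -0.0 F [ 0.2 -0.4  1.5] w 22.1
0.87 [444. 296. 116.]
0.73 [551. 346.   1.]
```

View pics/chk7.png

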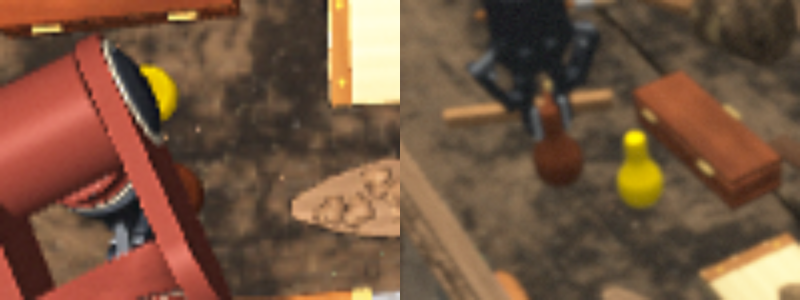

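The handle is upright in the jaws, at (555,155) in the right crop, and the yellow one is untouched. Carrying it over.

Request:
play_rows:
  increments:
    - {"offset":[-20,8,0],"twist":0,"grip":0}
    - {"offset":[-50,20,0],"twist":0,"grip":0}
    - {"offset":[-83,33,0],"twist":0,"grip":0}
    - {"offset":[-116,46,0],"twist":0,"grip":0}
    - {"offset":[-149,59,0],"twist":0,"grip":0}

```text
time: 23.3
tool_pos: [0.5035, 0.1503, 0.3359]
tool_rot: [-0.001, 0.698, 0.716, -0.002]
contact_force: [0.0, 0.3, -0.6]
gripper_width: 0.258
```

Request:
play_rows:
  increments:
    - {"offset":[-33,13,0],"twist":0,"grip":0}
    - {"offset":[-66,26,0],"twist":0,"grip":0}
    - {"offset":[-99,39,0],"twist":0,"grip":0}
    - {"offset":[-132,52,0],"twist":0,"grip":0}
    - {"offset":[-165,65,0],"twist":0,"grip":0}

```text
time: 23.72
tool_pos: [0.5729, -0.0132, 0.3357]
tool_rot: [-0.002, 0.698, 0.716, -0.001]
contact_force: [0.8, 0.9, -0.1]
gripper_width: 0.26
```

Request:
play_rows:
  increments:
    - {"offset":[-20,8,0],"twist":0,"grip":0}
    - {"offset":[-38,15,0],"twist":0,"grip":0}
    - {"offset":[-50,20,0],"twist":0,"grip":0}
    - {"offset":[-53,22,0],"twist":0,"grip":0}
    - {"offset":[-54,22,0],"twist":0,"grip":0}

```text
time: 24.13
tool_pos: [0.5965, -0.0652, 0.3369]
tool_rot: [-0.001, 0.698, 0.716, -0.001]
contact_force: [0.0, 0.1, -1.4]
gripper_width: 0.257
```

Request:
play_rows:
  increments:
    - {"offset":[0,0,0],"twist":0,"grip":0}
    - {"offset":[0,0,0],"twist":0,"grip":0}
    - {"offset":[0,0,0],"twist":0,"grip":0}

```text
time: 24.38
tool_pos: [0.5964, -0.0639, 0.3384]
tool_rot: [-0.0, 0.697, 0.717, -0.0]
contact_force: [0.5, 0.5, -1.0]
gripper_width: 0.263
```

```bash
python3 go.py .5988 -.064 .25 1.5
```

```text
t 24.38 tcp [596.4 -63.9 338.4] th 1.6 off [-0.2  2.4 88.4] tw 0.001 F [ 0.5  0.5 -1. ] w 22.3
```

Request:
play_rows:
  increments:
    - {"offset":[0,1,25],"twist":0,"grip":0}
    - {"offset":[0,2.4,50],"twist":0,"grip":0}
    - {"offset":[0,2.4,70],"twist":0,"grip":0}
    - {"offset":[0,2.4,82],"twist":0,"grip":0}
    - {"offset":[0,2.4,87],"twist":0,"grip":0}

```text
time: 24.8
tool_pos: [0.5981, -0.064, 0.249]
tool_rot: [-0.002, 0.698, 0.717, -0.001]
contact_force: [-0.1, -0.1, -1.0]
gripper_width: 0.257
```

Request:
play_rows:
  increments:
    - {"offset":[0,0,0],"twist":0,"grip":0}
    - {"offset":[0,0,1],"twist":0,"grip":0}
    - {"offset":[0,0,2],"twist":0,"grip":0}
    - {"offset":[0,0,2],"twist":0,"grip":0}

```text
time: 25.13
tool_pos: [0.5996, -0.065, 0.2509]
tool_rot: [0.001, 0.698, 0.716, 0.001]
contact_force: [-0.5, -0.4, -1.0]
gripper_width: 0.256
```

```bash
python3 go.py .5988 -.064 .247 1.5
```

```text
t 25.13 tcp [599.6 -65.  250.9] th 1.5 off [ 1.  -0.8  3.9] tw -0.0 F [-0.5 -0.4 -1. ] w 21.8
```

Request:
play_rows:
  increments:
    - {"offset":[0.7,-0.5,1],"twist":0,"grip":0}
    - {"offset":[0.7,-0.5,2],"twist":0,"grip":0}
    - {"offset":[0.7,-0.5,2.5],"twist":0,"grip":0}
    - {"offset":[0.7,-0.5,2.5],"twist":0,"grip":0}

```text
time: 25.47
tool_pos: [0.5987, -0.0643, 0.2475]
tool_rot: [0.0, 0.698, 0.716, 0.0]
contact_force: [0.2, -0.4, 1.5]
gripper_width: 0.261
```

```bash
python3 go.py .5988 -.064 .247 1.5
```

```text
t 25.47 tcp [598.7 -64.3 247.5] th 1.5 off [0.3 0.1 0.5] tw -0.0 F [ 0.2 -0.4  1.5] w 22.1
```

Request:
play_rows:
  increments:
    - {"offset":[0,0,0.7],"twist":0,"grip":0}
    - {"offset":[0,0,1.2],"twist":0,"grip":0}
    - {"offset":[0,0,1.2],"twist":0,"grip":0}

```text
time: 25.72
tool_pos: [0.599, -0.0643, 0.2474]
tool_rot: [0.0, 0.698, 0.716, 0.0]
contact_force: [-2.1, 1.0, 7.4]
gripper_width: 0.265
```

```bash
python3 go.py .5988 -.064 .247 1.5
```

```text
t 25.72 tcp [599.  -64.3 247.4] th 1.5 off [ 0.3 -0.2  0.4] tw -0.0 F [-2.1  1.   7.4] w 22.5
```

Request:
play_rows:
  increments:
    - {"offset":[0,0,-0.5],"twist":0,"grip":0.35}
    - {"offset":[0,0,-0.5],"twist":0,"grip":0.5}
    - {"offset":[0,0,-0.5],"twist":0,"grip":0.8}
    - {"offset":[0,0,-0.5],"twist":0,"grip":1}
    - {"offset":[0,0,-0.5],"twist":0,"grip":1}

```text
time: 26.13
tool_pos: [0.5984, -0.0642, 0.2458]
tool_rot: [-0.0, 0.698, 0.716, -0.0]
contact_force: [0.8, -0.6, -0.7]
gripper_width: 0.897
```

Request:
play_rows:
  increments:
    - {"offset":[0,0,-15],"twist":0,"grip":1}
    - {"offset":[0,0,-40],"twist":0,"grip":1}
    - {"offset":[0,0,-75],"twist":0,"grip":1}
    - {"offset":[0,0,-110],"twist":0,"grip":1}
    - {"offset":[20,-20,-120],"twist":0,"grip":1}

```text
time: 26.55
tool_pos: [0.5807, -0.0468, 0.3733]
tool_rot: [0.005, 0.699, 0.715, 0.003]
contact_force: [-0.1, 0.2, 1.8]
gripper_width: 1.001
```

Request:
play_rows:
  increments:
    - {"offset":[35,-20,0],"twist":0,"grip":1}
    - {"offset":[70,-40,0],"twist":0,"grip":1}
    - {"offset":[105,-60,0],"twist":0,"grip":1}
    - {"offset":[140,-80,0],"twist":0,"grip":1}
    - {"offset":[175,-100,0],"twist":0,"grip":1}

```text
time: 26.97
tool_pos: [0.4722, 0.1288, 0.3661]
tool_rot: [0.0, 0.698, 0.716, 0.0]
contact_force: [1.0, 0.6, 0.3]
gripper_width: 0.998
```

Request:
play_rows:
  increments:
    - {"offset":[40,-5,0],"twist":0,"grip":1}
    - {"offset":[80,-10,0],"twist":0,"grip":1}
    - {"offset":[120,-15,0],"twist":0,"grip":1}
    - {"offset":[150,-20,0],"twist":0,"grip":1}
    - {"offset":[150,-20,0],"twist":0,"grip":1}

```text
time: 27.38
tool_pos: [0.4481, 0.2811, 0.3662]
tool_rot: [-0.001, 0.696, 0.718, 0.001]
contact_force: [0.9, -0.8, 0.1]
gripper_width: 1.0
```

Run:
```python
from ros import *
t=snap('top','top8');s=snap('scene','scene8')
for c in('top','scene'):
  for q in('bulb_handle','rosette','glue_pot','oilstone_box','leaf_carving'):
    for d in manip.tip_of(q,c)[:2]: 
        p=w(c,d['xyz'])*1000; r=np.array([[np.cos(.026),np.sin(.026)],[-np.sin(.026),np.cos(.026)]])@(p[:2]-[596.1,37.9])
        print(c,q,round(d['p'],2),np.round(p),'loc',np.round(r))
rosrep(8)
im=cv2.imread('pics/m8.png'); 
def ov(c,im):
    o=cv2.resize(im,None,fx=5,fy=5,interpolation=cv2.INTER_CUBIC)
    for z,r in((.043,.0255),(.103,.0135)):
        P=np.int32([np.array(w2pix(c,wp([.5961,.0379,.026],(r*np.cos(a),-.101+r*np.sin(a),z))))*5+2 for a in np.linspace(0,6.28,40)]); cv2.polylines(o,[P],True,(255,0,0),1)
    u,v=[int(i*5) for i in w2pix(c,[.5988,-.02,.045])]; return o[v-200:v+200,u-200:u+200]
cv2.imwrite('pics/fin.png',np.hstack([ov('top',t),ov('scene',s)]))
```

```text
top bulb_handle 0.71 [600. -67.  15.] loc [   1. -105.]
top rosette 0.7 [595.  36.  41.] loc [-1. -2.]
top glue_pot 0.84 [ 663. -381.   -1.] loc [  56. -421.]
top oilstone_box 0.8 [653. 375.  -3.] loc [ 66. 335.]
scene bulb_handle 0.82 [551. 348.  -1.] loc [-37. 311.]
scene bulb_handle 0.58 [ 671. -377.    0.] loc [  64. -417.]
scene rosette 0.87 [598.  39.  43.] loc [2. 1.]
scene glue_pot 0.85 [ 674. -378.   -0.] loc [  67. -418.]
scene oilstone_box 0.66 [599.   7.  14.] loc [  2. -31.]
scene oilstone_box 0.57 [653. 374.  -1.] loc [ 66. 335.]
scene leaf_carving 0.87 [452. 163.  -0.] loc [-140.  129.]
top [(589, 34), (107, 67), 88.5, (589, 35)] ax 179.4
-4 [ 69. 108. 588.  34.]
1.5 [ 67. 108. 590.  35.]
6 [ 73. 109. 590.  35.]
scene [(591, 16), (150, 86), -89.6, (593, 18)] ax 6.4
-4 [ 92. 148. 592.  16.]
1.5 [ 86. 151. 591.  16.]
6 [ 88. 153. 592.  15.]
```

View pics/fin.png

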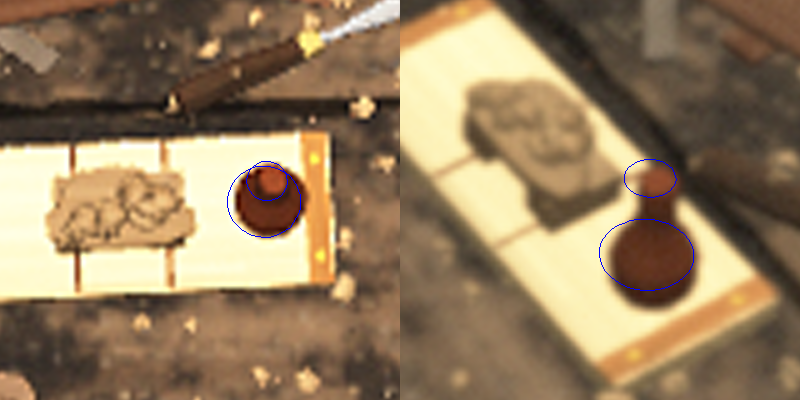

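The handle stands upright near the pot end, at (270,200) in the left crop. The rosette lies across both blocks at (120,208), and the bystanders have not moved. Handing in.

```bash
python3 -c "
from plant import manip
print(manip.job_done())"
```

```text
the job is handed in; nothing more can be done
None
```

I set all four pieces out on the drying board in the order asked, and handed the job in at about 28 s of the 96 s allowed.

**Blocks:** one walnut block is on each dark line, lengthwise along it. In the top view they measured within about 1 mm of the line and mid-width. Their angles read 0.3 to 2.4 degrees off the board's, but those fits were rough. The scene camera was blocked by the arm for this check.

**Rosette:** it lies carved side up across both blocks and parallel to the board. The networks put its centre within about 2 mm of the target. The image outline instead suggests about 3 mm toward the glue-pot end, and I left it there.

My first grasp of the rosette closed on top of the carving, with up to about 31 N on the wrist. It had barely moved, so I gripped it again lower on the plinth.

**Handle:** it stands upright at the end nearer the glue pot, midway across the board. By the image and the network it is 2–4 mm past the ideal midpoint, toward that end.

**Left alone:** the glue pot, oilstone box and leaf carving read the same positions as at the start, within the networks' scatter. I did not touch the orange and purple blocks or the yellow handle. The gripper was clear of everything at hand-in.

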